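# Load the ware board and slide it onto the cart

## Robot

A 6-joint arm with a two-finger parallel gripper is mounted at the origin on the work surface. World frame = base frame: x ahead of the robot, y to its left, z up, the work surface at z = 0. Lengths are in m, angles in rad, forces in N, time in s.
With the tool pointing down it reaches from about 0.225 to 0.875 m from the base axis. Payload 3.4 kg.
Tool frame: the origin (TCP) lies between the finger pads; the fingertips stand 19 mm ahead of it and the grasp point (between the pads) is the TCP; z points along the fingers, y is the line along which they close (so a half turn about z gives the same grasp; the last joint's range is limited). The gripper opens to 85 mm and grips with 20 to 120 N. Pads are 22 mm wide; open, the fingers measure 114 mm over their backs; the gripper's body (76 mm by 85 mm) begins 54 mm behind the grasp point. The pads swing forward as they close: fully open they stand 13 mm farther back than shut.
Start: joints at [1.19, 0.276, 1.505, -0, 1.361, -0.121], TCP at [0.148, 0.556, 0.25] pointing down, gripper open.
Joint ranges: [-2.89, 2.89], [-0.75, 2.08], [0.22, 2.7], [-1.18, 4.32], [0.11, 2.71], [-2.7, 2.7]. Speed limits (rad/s): [2.57, 2.57, 3.14, 3.14, 3.14, 3.14].

## Interface

Orientations are given as a unit quaternion [x, y, z, w].
In Python, from workcell import monitor, eyes, bot, models gives the robot as it stands. The module is installed in compiled form; this text tells all that it offers.
- The arm moves only by the shell command python3 -m jog 'ROWS' [FORCE]. ROWS is text: rows parted by semicolons, each of 7 numbers parted by spaces: the shift along the tool's x, y, z in units of 25 mm (1.0 is 25 mm), then the turn, a rotation vector about the tool's x, y, z in units of 6 degrees (1.0 is 6 degrees), then the finger opening in mm, from 0 to 85.4. A call has 1 to 8 rows; each row is the pose to reach, as a shift and turn from the pose commanded when the call began, along the tool's axes at that moment; what a row does not reach only later rows make up. A row lasts 1/8 s, in which the tool goes at most 62.5 mm and 10.7 degrees, less where a joint would pass 70% of its speed; a pose out of reach is approached as far as the arm can. A call with a gripper value outside its range is refused whole. The fingers move at their own pace and stop on an object; FORCE is the grip in N (left out, the last holds). Time passes only in rows, so rows that repeat a pose let the fingers close. It gives the time, the measured TCP pose, the force, the opening and the grip force at its end, in the units of the state.
- monitor.state(): the state, without advancing time (a new reading comes with each control period).
- eyes.capture(name): name is "side" or "top" or "wrist"; returns a dict with "color" (384x512x3 uint8, red, green, blue), "range_z" (384x512 float32, m along the optical axis (not along the pixel's ray), 0 where there is no reading), "intrinsics" (3x3 intrinsics, pixels), "T" (4x4, takes a point from camera to world coordinates). Camera axes: x right, y up, looking along -z (the intrinsics and any distortion apply to the point x, -y, -z); pixel columns grow to the right and rows downward; lengths in m; the calibration is good to about 2 mm. A picture is of the moment at which its call begins.
- bot.job_done(): hands the job in; it is judged then, once.
Trained networks look in a picture, given as the dict that the camera call returned (one of the last four; its "shot" number tells which), for a name from the list of things; names that differ only in an ending like _2 or _b are one class to them, and where a whole thing is asked for, a point or a joint stands for the part that bears it (a point fixed in the world has none). Each returns a list of dicts, best first, with "confidence" (0 to 1); they miss things now and then, are a little off and sometimes report something else, mostly with a low value. They report only what shows in the picture. A call takes as long as a camera call.
- models.regions_of(picture, target): "pixels" (384x512 bool, what is visible of it) and "extent" ([left, top, right, bottom] in pixels, round what is visible of it).
The state is a dict: "time_s": time; "joint_pos": joint angles; "qvel": joint speeds; "joint_torque": joint torques, N m; "tool_pos": TCP position; "eef_rot": TCP orientation; "contact_force": force on the tool from outside, world axes, zero at the start; "torque": the same for the moment, N m; "grip_width": opening from 0.0 (shut) to 1.0 (fully open); "grasp_force": force on a finger pad.
Only numpy, scipy, OpenCV 4.12 (cv2) and the standard library are available. Lean on these libraries where they do the work, as an engineer would, in place of code of your own. Each camera call takes 0.05 s, during which the arm holds its last target. There are 200 camera calls.

## Task

Clear the wooden paddle off the ware board and lay it in the tool tray, then lift the bisque vases one by one out of the crate and stand them gently on the board while it is still on the bench. With the cart's red stop bar drawn open, slide the loaded board level by its handle, never lifting it off and carrying it, over the step from the bench onto the cart's deck, straight and far enough in that the stop bar can be pushed fully shut behind it, then shut the bar. Every vase must end up standing on the board, and the blue bowl, white cup and rolling pin on the bench must stay where they are.

Things in the scene. Friction and masses are not known exactly. Their poses are not given: they have to be found in the camera images.
- board: Ware board, brown wood, 200 (its x) x 280 (its y) x 12 mm, 0.35 kg, loose, starts flat on the bench. Origin: centre of the underside. +y end is the nose, towards the cart, its last 20 mm bevelled underneath (rising 8 mm) so that it rides up a small step. Room for vases from y = -35 to +100 mm, x within 60 mm of the middle; top face at z = 12 mm.
- board_handle (a point): Middle of the grip bar of the board's steel arch handle, which stands across the board at board y = -115 mm. The bar is 100 mm long along the board's x, 16 mm thick along y, and reaches from 60 to 72 mm above the board's underside (this point: 64 mm); below it is open space between two legs 86 mm apart. Axes as the board's.
- cart: Ware cart with a plywood deck, fixed, left of the bench. Origin as point deck_edge. The deck, 620 (x) x 560 mm (y), lies 10 mm lower to 4 mm higher than the bench top (z = 0), across a gap of 10 to 40 mm from the bench's edge at world y = 0.15 m. Two bowls stand fixed on it, no nearer than 410 mm in from its edge.
- deck_edge (a point): Middle of the cart deck's bench-side edge, on its top face. x along the edge, y into the cart (away from the bench), z up. The board is to lie along this y: its origin 160 to 250 mm in (185 is good), within 50 mm of the middle line, turned at most 10 degrees.
- stop_bar (a joint): Red stop bar that slides along the deck's edge in two keepers (at deck_edge x = 200 and 290 mm). Value in m: 0 = fully shut, across the entrance; 0.12 = fully open, drawn to deck_edge +x. Stays where left (about 1.5 N). It lies 10 to 22 mm in from the edge, 7 to 25 mm above the deck; free end at x = +20 mm shut, +140 mm open. Open it fully for the board to pass.
- bar_knob (a point): On the axis of the stop bar's black upright knob: 20 mm diameter, 25 to 70 mm above the deck, this point 50 mm above it. Moves with the bar; at deck_edge x = 50 mm, y = 16 mm when shut. Axes as deck_edge.
- crate: Fixed open crate of light wood holding the vases, 200 x 200 mm outside, 50 mm high, walls and floor 7 mm. Origin: centre of the underside.
- tray: Fixed shallow aluminium tool tray, 110 (its x) x 250 mm (its y) outside, 26 mm high, walls and floor 5 mm. Origin: centre of the underside.
- paddle: Wooden clay paddle, flat, 14 mm thick, 198 mm long along its y (-100 to +98 mm), 34 mm wide for y above -17 mm, 24 mm wide behind that; 70 g, loose, starts on the board. Origin at the underside; it balances at about y = +5 mm. It is to lie flat in the tool tray.
- vase1: Small terracotta bisque vase, standing upright in the crate at the start (may be absent), 92 mm high, foot 58 mm and belly 64 mm in diameter; its cylindrical neck, 29 mm in diameter, runs from 55 to 80 mm above the foot, the lip above is 35 mm wide. About 0.09 kg. Origin at the centre of the foot's underside, z up along its axis.
- vase2: Small terracotta bisque vase, standing upright in the crate at the start (may be absent), 92 mm high, foot 58 mm and belly 64 mm in diameter; its cylindrical neck, 29 mm in diameter, runs from 55 to 80 mm above the foot, the lip above is 35 mm wide. About 0.09 kg. Origin at the centre of the foot's underside, z up along its axis.
- vase3: Small terracotta bisque vase, standing upright in the crate at the start (may be absent), 92 mm high, foot 58 mm and belly 64 mm in diameter; its cylindrical neck, 29 mm in diameter, runs from 55 to 80 mm above the foot, the lip above is 35 mm wide. About 0.09 kg. Origin at the centre of the foot's underside, z up along its axis.
- vase4: Small terracotta bisque vase, standing upright in the crate at the start (may be absent), 92 mm high, foot 58 mm and belly 64 mm in diameter; its cylindrical neck, 29 mm in diameter, runs from 55 to 80 mm above the foot, the lip above is 35 mm wide. About 0.09 kg. Origin at the centre of the foot's underside, z up along its axis.
- vase5: Small terracotta bisque vase, standing upright in the crate at the start (may be absent), 92 mm high, foot 58 mm and belly 64 mm in diameter; its cylindrical neck, 29 mm in diameter, runs from 55 to 80 mm above the foot, the lip above is 35 mm wide. About 0.09 kg. Origin at the centre of the foot's underside, z up along its axis.
- bowl_water: Bystander, to be left alone: the blue bowl beside the tool tray. Origin at its underside. (60 mm radius, 55 mm high)
- cup: Bystander, to be left alone: the white cup. Origin at its underside. (58 mm wide, 70 mm high)
- rolling_pin: Bystander, to be left alone: the rolling pin. Origin at its underside. (light wood, 340 mm long along its y, 48 mm thick, lying nearest the robot)

How it is judged:
On the way, in this order (a step that is already met when the one before it is completed fails the run):
1. every vase stands on the ware board, let go, with the board still on the bench (x of vase1 in the frame of board between -0.095 and 0.095 m and y of vase1 in the frame of board between -0.1 and 0.135 m and z of vase1 in the frame of board between 0.006 and 0.018 m and angle between each of vase1, vase2, vase3, vase4, vase5's own z axis and vertical below 0.15 rad and x of vase2 in the frame of board between -0.095 and 0.095 m and y of vase2 in the frame of board between -0.1 and 0.135 m and z of vase2 in the frame of board between 0.006 and 0.018 m and x of vase3 in the frame of board between -0.095 and 0.095 m and y of vase3 in the frame of board between -0.1 and 0.135 m and z of vase3 in the frame of board between 0.006 and 0.018 m and x of vase4 in the frame of board between -0.095 and 0.095 m and y of vase4 in the frame of board between -0.1 and 0.135 m and z of vase4 in the frame of board between 0.006 and 0.018 m and x of vase5 in the frame of board between -0.095 and 0.095 m and y of vase5 in the frame of board between -0.1 and 0.135 m and z of vase5 in the frame of board between 0.006 and 0.018 m and contact force between the fingers and vase1 below 0.2 N and contact force between the fingers and vase2 below 0.2 N and contact force between the fingers and vase3 below 0.2 N and contact force between the fingers and vase4 below 0.2 N and contact force between the fingers and vase5 below 0.2 N and y of board in the frame of deck_edge below -0.06 m), for 0.2 s.
2. the loaded board lies on the cart's deck, in past the stop bar, all vases still standing on it (x of vase1 in the frame of board between -0.095 and 0.095 m and y of vase1 in the frame of board between -0.1 and 0.135 m and z of vase1 in the frame of board between 0.006 and 0.018 m and angle between each of vase1, vase2, vase3, vase4, vase5's own z axis and vertical below 0.15 rad and x of vase2 in the frame of board between -0.095 and 0.095 m and y of vase2 in the frame of board between -0.1 and 0.135 m and z of vase2 in the frame of board between 0.006 and 0.018 m and x of vase3 in the frame of board between -0.095 and 0.095 m and y of vase3 in the frame of board between -0.1 and 0.135 m and z of vase3 in the frame of board between 0.006 and 0.018 m and x of vase4 in the frame of board between -0.095 and 0.095 m and y of vase4 in the frame of board between -0.1 and 0.135 m and z of vase4 in the frame of board between 0.006 and 0.018 m and x of vase5 in the frame of board between -0.095 and 0.095 m and y of vase5 in the frame of board between -0.1 and 0.135 m and z of vase5 in the frame of board between 0.006 and 0.018 m and y of board in the frame of deck_edge between 0.16 and 0.25 m and x of board in the frame of deck_edge between -0.05 and 0.05 m and z of board in the frame of deck_edge between -0.003 and 0.004 m and angle between the y axis of board and the y axis of deck_edge, either way round below 0.17 rad), for 0.2 s.
3. the stop bar is fully shut behind the board (value of joint stop_bar below 0.015 m), for 0.2 s.
At the end, for the whole second after the job is handed in: Every vase stands upright on the ware board; the board lies on the deck, origin 160-250 mm in from the deck edge, within 50 mm of the middle line, turned under 0.17 rad; stop bar within 15 mm of shut; paddle flat in the tool tray; all at rest (all of step 2 and value of joint stop_bar below 0.015 m and x of paddle in the frame of tray between -0.05 and 0.05 m and y of paddle in the frame of tray between -0.07 and 0.07 m and z of paddle in the frame of tray between 0 and 0.012 m and linear speed of each of vase1, vase2, vase3, vase4, vase5, board, paddle below 0.02 m/s); the robot touches nothing.
It fails at once if the ware board tips more than 0.2 rad (angle between board's own z axis and vertical above 0.2 rad).
It fails at once if the ware board is lifted off and carried (its origin more than 30 mm above the bench top) (height (world z) of board above 0.03 m).
It fails at once if a vase is dropped or rammed onto the board (more than 45 N between them) (contact force between any of vase1, vase2, vase3, vase4, vase5 and board above 45 N).
It fails at once if a bystander (blue bowl, white cup or rolling pin) is moved more than 30 mm (distance of any of bowl_water, cup, rolling_pin from where it was at the start of the episode above 0.03 m).
Of vase1, vase2, vase3, vase4, vase5 only 3 to 5 are there at a start; the rules pass over those that are not, and their reading is None.
At some moment in a run one of vase1, vase2, vase3, vase4, vase5, paddle may be knocked a few centimetres aside while the robot is not near it.
It also fails if it takes over 208 s, if anything falls off the work surface, if the arm or the gripper's body presses on something with over 40 N, if the wrist force passes 120 N, or if a joint passes its speed limit or range.

## Working session

There is one attempt and no reset: what is moved stays moved. The work goes in short steps, Python scripts to look and compute and a shell command to move; the robot and the scene stay as the last step left them, time stands still between calls to the robot, and variables do not carry over. Pictures are saved under pics/ and viewed, at most 14 in all, crops included, and the job is handed in when it is done.

```bash
mkdir -p pics; ls; cat > h.py <<'E'
import numpy as np, cv2
from workcell import monitor, eyes, bot, models
from scipy.spatial.transform import Rotation as R
def world(p):
    K=p["intrinsics"];z=p["range_z"];v,u=np.indices(z.shape)
    x=(u-K[0,2])/K[0,0]*z;y=(v-K[1,2])/K[1,1]*z
    P=np.stack([x,-y,-z,np.ones_like(z)],-1)@p["T"].T
    P=P[...,:3];P[z<=0]=np.nan
    return P
def save(p,n,s=1.5): cv2.imwrite("pics/"+n,cv2.resize(p["color"][...,::-1],None,fx=s,fy=s))
def look(p,names,k=1):
    W=world(p);out={}
    for n in names:
        for d in models.regions_of(p,n)[:k]:
            m=d["pixels"];Q=W[m];Q=Q[~np.isnan(Q[:,0])]
            print(n,round(float(d["confidence"]),2),np.round(d["extent"]),len(Q),"med",np.round(np.median(Q,0),3),"lo",np.round(np.percentile(Q,2,0),3),"hi",np.round(np.percentile(Q,98,0),3))
            out.setdefault(n,[]).append((d,Q))
    return out
def st():
    s=monitor.state();print({k:np.round(s[k],3).tolist() for k in("time_s","tool_pos","eef_rot","contact_force","grip_width","grasp_force","joint_pos")});return s
def rows(target,yaw=None,s=None):
    """shift (25mm units) & z-turn (6deg units) from present pose to world target; yaw = desired angle of tool y line (world,deg), mod 180"""
    s=s or monitor.state();r=R.from_quat(s["eef_rot"]);M=r.as_matrix()
    d=M.T@(np.array(target)-s["tool_pos"])/0.025
    ty=np.degrees(np.arctan2(M[1,1],M[0,1]));w=None
    if yaw is not None:
        w=((yaw-ty+90)%180-90); w=-w/6  # tool z down
    print("shift",np.round(d,2),"turn",None if w is None else round(w,2),"tooly",round(ty,1),"down",np.round(M[:,2],3))
E
python3 - <<'E'
from h import *
st()
a=eyes.capture("top");save(a,"top0.png")
b=eyes.capture("side");save(b,"side0.png")
N=["board","board_handle","stop_bar","bar_knob","cart","crate","tray","paddle","bowl_water","cup","rolling_pin"]
for p in(a,b):
    print(p["T"].round(3).tolist());look(p,N);look(p,["vase1"],6)
E
```

```text
pics
{'time_s': 0.0, 'tool_pos': [0.147, 0.555, 0.249], 'eef_rot': [0.13, 0.992, -0.001, -0.0], 'contact_force': [-0.321, -0.147, 0.121], 'grip_width': 1.002, 'grasp_force': 0.0, 'joint_pos': [1.19, 0.277, 1.506, 0.0, 1.361, -0.121]}
[[0.024, 0.989, -0.145, 0.323], [-1.0, 0.022, -0.012, -0.117], [-0.008, 0.145, 0.989, 1.063], [0.0, 0.0, 0.0, 1.0]]
board 0.85 [164. 139. 296. 237.] 9923 med [ 0.504 -0.057  0.012] lo [ 0.401 -0.184  0.007] hi [0.599 0.085 0.071]
board_handle 0.68 [164. 138. 293. 239.] 10390 med [ 0.502 -0.057  0.012] lo [ 0.399 -0.186  0.006] hi [0.6   0.086 0.071]
stop_bar 0.67 [112.  47. 135. 174.] 770 med [0.633 0.187 0.016] lo [0.531 0.181 0.   ] hi [0.811 0.196 0.062]
bar_knob 0.89 [111.  49. 134. 174.] 745 med [0.622 0.186 0.016] lo [0.531 0.181 0.001] hi [0.811 0.195 0.062]
cart 0.91 [  2.  46. 145. 340.] 39030 med [ 0.486  0.308 -0.009] lo [ 0.185  0.177 -0.302] hi [0.784 0.468 0.022]
crate 0.61 [324. 150. 433. 250.] 5657 med [ 0.477 -0.369  0.009] lo [ 0.375 -0.469  0.003] hi [ 0.578 -0.263  0.052]
tray 0.67 [195.  65. 310. 129.] 5655 med [ 0.705 -0.099  0.005]
[... 2359 characters left out ...]
lling_pin 0.69 [173. 251. 291. 362.] 3125 med [ 0.244 -0.314  0.042] lo [ 0.228 -0.449  0.02 ] hi [ 0.269 -0.137  0.05 ]
vase1 0.97 [282. 236. 313. 283.] 867 med [ 0.407 -0.327  0.055] lo [ 0.381 -0.348  0.012] hi [ 0.438 -0.276  0.102]
vase1 0.92 [353. 234. 387. 281.] 1009 med [ 0.528 -0.42   0.049] lo [ 0.511 -0.442  0.013] hi [ 0.555 -0.391  0.102]
vase1 0.7 [328. 262. 360. 310.] 907 med [ 0.417 -0.436  0.058] lo [ 0.402 -0.456  0.033] hi [ 0.443 -0.406  0.102]
vase1 0.66 [316. 206. 346. 258.] 686 med [ 0.515 -0.313  0.058] lo [ 0.499 -0.329  0.014] hi [ 0.545 -0.289  0.102]
vase1 0.63 [323. 234. 354. 286.] 700 med [ 0.467 -0.374  0.061] lo [ 0.45  -0.387  0.017] hi [ 0.495 -0.352  0.102]
```

View pics/top0.png

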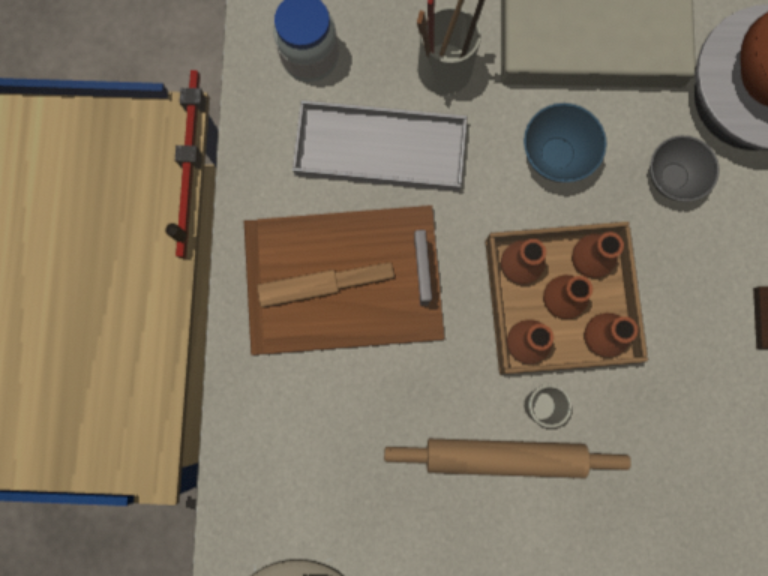

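View pics/side0.png

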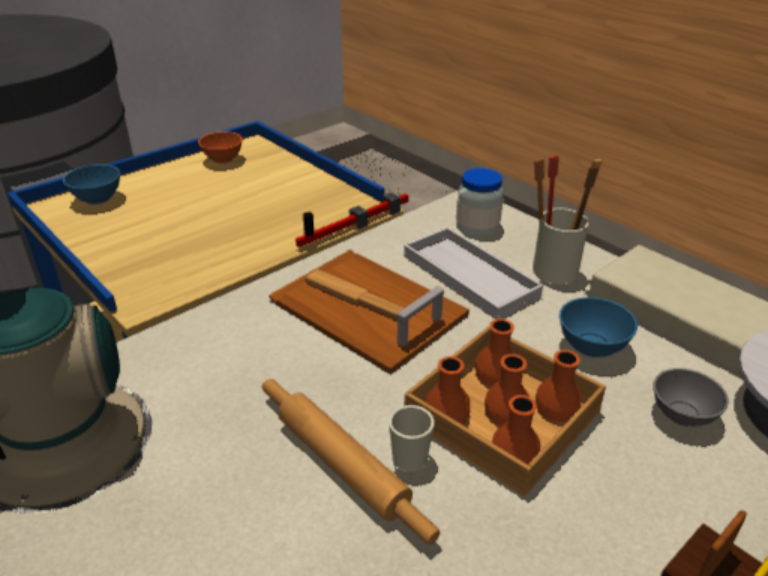

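The top view shows five vases in the crate, with lips at about (532,250), (608,245), (578,290), (540,337) and (624,330) in the 768-px image. The paddle lies on the board around (325,285), the handle is at (423,267), and the tray is at (380,145). The bar knob at (175,231) shows the stop bar is not fully open. Next I'll fit precise poses.

```bash
cat >> h.py <<'E'
def lips(*ps):
    res=[]
    for p in ps:
        W=world(p);m=(W[...,2]>.094)&(W[...,2]<.110)&(W[...,0]>.3)&(W[...,0]<.65)&(W[...,1]<.1)
        n,l,s,c=cv2.connectedComponentsWithStats(m.astype(np.uint8))
        for i in range(1,n):
            if s[i,4]>15:
                Q=W[l==i][:,:2];(c_,r)=cv2.minEnclosingCircle(Q.astype(np.float32))
                res.append((round(c_[0],4),round(c_[1],4),round(r,4),int(s[i,4])))
    return res
def rect(Q): # min area rect of xy: centre,size,angle
    return cv2.minAreaRect(Q[:,:2].astype(np.float32))
E
python3 - <<'E'
from h import *
a=eyes.capture("top");b=eyes.capture("side")
print("lips top",lips(a));print("lips side",lips(b))
for p in(a,b):
    W=world(p)
    for n,lo,hi in(("board",.006,.018),("board_handle",.062,.078),("paddle",.0225,.032),("tray",.02,.032),("tray",.001,.012),("crate",.044,.056)):
        d=models.regions_of(p,n)
        if not d: print(n,"none");continue
        Q=W[d[0]["pixels"]];Q=Q[(Q[:,2]>lo)&(Q[:,2]<hi)]
        print(n,np.round(d[0]["confidence"],2),len(Q),[np.round(v,4) for v in rect(Q)],"z",np.median(Q[:,2]).round(4))
    d=models.regions_of(p,"cart")[0]
    Q=W[d["pixels"]];D=Q[(Q[:,2]>-.014)&(Q[:,2]<.006)&(Q[:,1]<.5)]
    # plane + edge
    A=np.c_[D[:,:2],np.ones(len(D))];print("deck plane",np.linalg.lstsq(A,D[:,2],rcond=None)[0].round(4),np.median(D[:,2]).round(4))
    e=[]
    for x in np.arange(.24,.74,.02):
        q=D[abs(D[:,0]-x)<.01]
        if len(q)>5:e.append((x,np.percentile(q[:,1],1)))
    e=np.array(e);print("edge",np.polyfit(e[:,0],e[:,1],1).round(4),e[::4].round(3).tolist(),"xrange near edge",np.percentile(D[D[:,1]<.25][:,0],[.5,99.5]).round(3))
    d=models.regions_of(p,"stop_bar")[0];Q=W[d["pixels"]]
    K=Q[Q[:,2]>.04];print("knob top",K.mean(0).round(4),len(K),rect(K))
    B=Q[(Q[:,2]>.008)&(Q[:,2]<.022)];print("bar",rect(B),B[:,2].mean(),B[:,0].min(),B[:,0].max())
E
```

```text
lips top [(0.5391, -0.414, 0.0179, 232), (0.5282, -0.3097, 0.0176, 229), (0.4794, -0.3715, 0.0176, 235), (0.4257, -0.4303, 0.018, 241), (0.4136, -0.3182, 0.0175, 236)]
lips side [(0.5293, -0.3092, 0.0184, 155), (0.5415, -0.4124, 0.0186, 182), (0.4162, -0.3177, 0.02, 188), (0.4815, -0.3705, 0.0193, 186), (0.4275, -0.4286, 0.0193, 221)]
board 0.69 9585 [array([ 0.5004, -0.0489]), array([0.2011, 0.2805]), np.float64(5.8199)] z 0.0117
board_handle 0.96 368 [array([ 0.5113, -0.1635]), array([0.0986, 0.016 ]), np.float64(6.0972)] z 0.0714
paddle 0.71 1086 [array([ 0.4916, -0.0257]), array([0.0341, 0.1952]), np.float64(12.3764)] z 0.0258
tray 0.83 770 [array([ 0.7026, -0.099 ]), array([0.2503, 0.1116]), np.float64(85.7658)] z 0.025
tray 0.83 4380 [array([ 0.7016, -0.0988]), array([0.2575, 0.1088]), np.float64(85.4229)] z 0.0049
crate 0.7 1294 [array([ 0.4765, -0.368 ]), array([0.2002, 0.2017]), np.float64(6.1693)] z 0.0492
deck plane [ 0.0003 -0.0009 -0.0086] -0.0089
edge [-0.0147  0.1841] [[0.24, 0.18], [0.32, 0.179], [0.4, 0.179], [0.48, 0.178], [0.56, 0.176], [0.64, 0.175], [0.72, 0.173]
[... 748 characters left out ...]
 0.87 1683 [array([ 0.719, -0.081]), array([0.2886, 0.14  ]), np.float64(85.2739)] z 0.007
crate 0.73 1205 [array([ 0.4778, -0.3671]), array([0.2033, 0.2004]), np.float64(6.5342)] z 0.05
deck plane [ 0.0015  0.0005 -0.0074] -0.0067
edge [0.0111 0.1648] [[0.24, 0.155], [0.32, 0.178], [0.4, 0.15], [0.48, 0.177], [0.56, 0.175], [0.64, 0.176], [0.72, 0.173]] xrange near edge [0.175 0.786]
knob top [0.5575 0.1874 0.054 ] 66 ((0.5583257079124451, 0.18902739882469177), (0.01938886195421219, 0.018160825595259666), 6.832088470458984)
bar ((0.6741083264350891, 0.19069302082061768), (0.026881739497184753, 0.2903868854045868), 87.91077423095703) 0.015182326032420179 0.5288691024985048 0.8192424905121565
```

```bash
python3 - <<'E'
from h import *
rows([.557,.189,.15],5)
E
```

```text
shift [-19.59  -9.97   4.01] turn 11.69 tooly 75.1 down [ 0.  0. -1.]
```

```bash
python3 -m jog '-19.6 -10 4 0 0 11.7 85;-19.6 -10 4 0 0 11.7 60;-19.6 -10 4 0 0 11.7 45;-19.6 -10 4 0 0 11.7 45;-19.6 -10 4 0 0 11.7 45;-19.6 -10 4 0 0 11.7 45;-19.6 -10 4 0 0 11.7 45;-19.6 -10 4 0 0 11.7 45'; python3 - <<'E'
from h import *
st();rows([.557,.189,.15],5);rows([.557,.189,.046],5)
E
```

```text
time_s: 3.2
tool_pos: [0.5153, 0.2257, 0.1608]
eef_rot: [0.676, 0.736, 0.0, 0.0]
contact_force: [0.2, 2.2, 1.1]
grip_width: 0.526
grasp_force: 0.0
{'time_s': 3.2, 'tool_pos': [0.515, 0.226, 0.161], 'eef_rot': [0.676, 0.736, 0.0, 0.0], 'contact_force': [0.241, 2.213, 1.095], 'grip_width': 0.526, 'grasp_force': 0.0, 'joint_pos': [0.289, 0.321, 1.673, 0.0, 1.147, 0.204]}
shift [-1.6   1.54  0.43] turn -0.02 tooly 4.9 down [ 0.001  0.001 -1.   ]
shift [-1.6   1.53  4.59] turn -0.02 tooly 4.9 down [ 0.001  0.001 -1.   ]
```

```bash
python3 -m jog '-1.6 1.53 0.4 0 0 0 45;-1.6 1.53 0.4 0 0 0 45;-1.6 1.53 0.4 0 0 0 45' >/dev/null; python3 - <<'E'
from h import *
rows([.557,.189,.046],5);rows([.65,.187,.046])
w=eyes.capture("wrist");save(w,"w0.png",1);W=world(w);m=(W[...,2]>.045)&(W[...,2]<.075)&(abs(W[...,0]-.557)<.06)&(abs(W[...,1]-.19)<.05);print(m.sum(),W[m].mean(0) if m.any() else 0)
E
```

```text
shift [-0.07  0.09  4.18] turn -0.02 tooly 4.9 down [-0.001  0.    -1.   ]
shift [-0.47  3.79  4.18] turn None tooly 4.9 down [-0.001  0.    -1.   ]
639 [0.55867667 0.1941465  0.05765446]
```

View pics/w0.png

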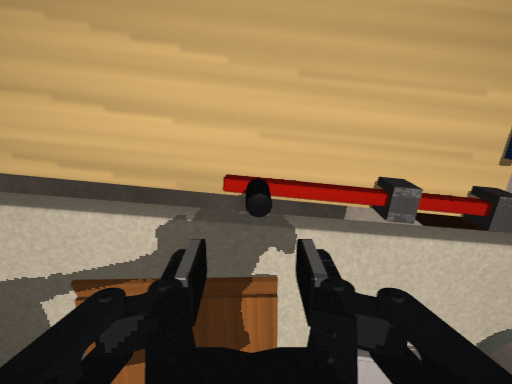

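The wrist view shows the knob at (258,200) between the keepers' bar and the bench. I'll grasp it and draw the bar open.

```bash
python3 -m jog '0 0.1 2 0 0 0 45;0 0.1 4.1 0 0 0 45;0 0.1 4.1 0 0 0 45;0 0.1 4.1 0 0 0 10;0 0.1 4.1 0 0 0 10;0 0.1 4.1 0 0 0 10;0 0.1 4.1 0 0 0 10;0 0.1 4.1 0 0 0 10' 30; python3 -m jog '-0.1 1 0 0 0 0 10;-0.2 2 0 0 0 0 10;-0.3 3 0 0 0 0 10;-0.4 3.75 0 0 0 0 10;-0.4 3.85 0 0 0 0 10;-0.4 3.85 0 0 0 0 10'; python3 -m jog '0 0 0 0 0 0 45;0 0 0 0 0 0 45;0 0 0 0 0 0 45;0 0 -3 0 0 0 45;0 0 -5 0 0 0 45;0 0 -5 0 0 0 55;0 0 -5 0 0 0 55'; python3 - <<'E'
from h import *
rows([.489,-.021,.12],12.6);rows([.489,-.021,.033],12.6)
b=eyes.capture("side");W=world(b);d=models.regions_of(b,"stop_bar")[0];Q=W[d["pixels"]];K=Q[Q[:,2]>.04];print("knob",K.mean(0).round(4))
B=Q[(Q[:,2]>.008)&(Q[:,2]<.022)];print(B[:,0].min())
d=models.regions_of(b,"paddle")[0];Q=W[d["pixels"]];print(d["confidence"],rect(Q[(Q[:,2]>.022)&(Q[:,2]<.034)]))
E
```

```text
time_s: 4.62
tool_pos: [0.5595, 0.1918, 0.0509]
eef_rot: [0.676, 0.737, 0.003, 0.001]
contact_force: [-1.1, 3.3, 7.7]
grip_width: 0.223
grasp_force: 30.5
time_s: 5.38
tool_pos: [0.6544, 0.1905, 0.051]
eef_rot: [0.677, 0.736, 0.001, -0.001]
contact_force: [-4.4, 3.5, 7.6]
grip_width: 0.219
grasp_force: 31.4
time_s: 6.25
tool_pos: [0.6542, 0.1888, 0.1731]
eef_rot: [0.676, 0.737, -0.0, -0.0]
contact_force: [-1.0, -0.9, -0.4]
grip_width: 0.645
grasp_force: 0.0
shift [-7.8  -7.3   2.13] turn -1.28 tooly 4.9 down [-0. -0. -1.]
shift [-7.79 -7.3   5.61] turn -1.28 tooly 4.9 down [-0. -0. -1.]
knob [0.6506 0.186  0.0536]
0.6229855798980872
0.88 ((0.4933437407016754, -0.024246104061603546), (0.03651049733161926, 0.1908426582813263), 11.998067855834961)
```

```bash
python3 -m jog '-2 -1.9 0 0 0 -0.5 55;-4 -3.8 0 0 0 -1.28 55;-6 -5.7 1 0 0 -1.28 55;-7.72 -7.24 2.1 0 0 -1.28 55;-7.72 -7.24 2.1 0 0 -1.28 55;-7.72 -7.24 4 0 0 -1.28 55;-7.72 -7.24 5.5 0 0 -1.28 55;-7.72 -7.24 5.5 0 0 -1.28 55';python3 -m jog '0 0 0 0 0 0 20;0 0 0 0 0 0 20;0 0 0 0 0 0 20;0 0 0 0 0 0 20;0 0 0 0 0 0 20' 40; python3 - <<'E'
from h import *
rows([.704,-.094,.033],-4.3)
E
```

```text
time_s: 7.4
tool_pos: [0.4875, -0.0183, 0.0328]
eef_rot: [0.625, 0.78, -0.002, -0.004]
contact_force: [-0.5, -0.4, 0.5]
grip_width: 0.643
grasp_force: 0.0
time_s: 8.02
tool_pos: [0.4914, -0.0188, 0.0368]
eef_rot: [0.625, 0.78, 0.001, 0.001]
contact_force: [-0.5, -0.0, 6.5]
grip_width: 0.386
grasp_force: 40.7
shift [-4.79  7.64  0.17] turn 2.82 tooly 12.6 down [ 0.002 -0.    -1.   ]
```

```bash
python3 -m jog '0 0 -1.5 0 0 0 20;0 0 -3 0 0 0 20;-1.5 2.2 -3.5 0 0 1 20;-3 4.5 -3.5 0 0 2 20;-4.5 6.8 -3.5 0 0 2.82 20;-4.79 7.64 -3.5 0 0 2.82 20;-4.79 7.64 -3.5 0 0 2.82 20;-4.79 7.64 -3.5 0 0 2.82 20'; python3 - <<'E'
from h import *
rows([.704,-.094,.033],-4.3)
a=eyes.capture("top");b=eyes.capture("side")
print(lips(a),lips(b))
d=models.regions_of(b,"paddle")
W=world(b)
if d: Q=W[d[0]["pixels"]];print(d[0]["confidence"],np.nanpercentile(Q,[2,50,98],axis=0).round(3))
E
```

```text
time_s: 9.02
tool_pos: [0.702, -0.0936, 0.1225]
eef_rot: [0.733, 0.68, -0.001, -0.001]
contact_force: [-0.7, -0.3, -0.7]
grip_width: 0.381
grasp_force: 40.2
shift [-0.01  0.09  3.58] turn -0.0 tooly -4.3 down [-0.003  0.001 -1.   ]
[(0.5401, -0.4129, 0.0179, 232), (0.5283, -0.3096, 0.0177, 228), (0.4793, -0.3716, 0.0177, 234), (0.4259, -0.4294, 0.0181, 243), (0.4137, -0.3187, 0.0177, 241)] [(0.5302, -0.3086, 0.0204, 159), (0.5417, -0.4115, 0.0186, 180), (0.417, -0.3168, 0.0191, 187), (0.4811, -0.3695, 0.0182, 182), (0.4289, -0.4272, 0.0189, 226)]
0.89 [[ 0.681 -0.198  0.001]
 [ 0.692 -0.114  0.112]
 [ 0.819  0.084  0.116]]
```

```bash
python3 -m jog '0 0 1.5 0 0 0 20;0 0 3 0 0 0 20;0 0 3.6 0 0 0 20;0 0 3.76 0 0 0 20;0 0 3.76 0 0 0 50;0 0 3.76 0 0 0 50;0 0 3.76 0 0 0 50'; python3 -m jog '0 0 -2 0 0 0 50;0 0 -4 0 0 0 50;0 0 -6 0 0 0 50;0 0 -6 0 0 0 60'; python3 - <<'E'
from h import *
a=eyes.capture("top")
W=world(a)
for n,lo,hi in(("board",.006,.017),("board_handle",.062,.078),("paddle",.01,.032)):
    d=models.regions_of(a,n)
    if d:
        Q=W[d[0]["pixels"]];Q=Q[(Q[:,2]>lo)&(Q[:,2]<hi)];print(n,d[0]["confidence"],len(Q),rect(Q),np.median(Q[:,2]))
s=st()
for c in ((.5415,-.4125),(.529,-.309),(.480,-.371),(.4275,-.429),(.4153,-.3178)): rows([*c,.2],-25);
E
```

```text
time_s: 10.05
tool_pos: [0.7041, -0.0942, 0.0304]
eef_rot: [0.733, 0.68, 0.001, 0.001]
contact_force: [0.4, -0.2, 0.2]
grip_width: 0.584
grasp_force: 0.0
time_s: 10.55
tool_pos: [0.7064, -0.0947, 0.1857]
eef_rot: [0.733, 0.68, 0.003, 0.005]
contact_force: [-0.0, -0.1, 0.1]
grip_width: 0.702
grasp_force: 0.0
board 0.87 6988 ((0.5037981867790222, -0.0820508822798729), (0.20086264610290527, 0.213965505361557), 5.935903072357178) 0.011809328412272113
board_handle 0.88 370 ((0.5115365386009216, -0.16337986290454865), (0.09941156953573227, 0.01635654643177986), 5.644710540771484) 0.07147542933828827
paddle 0.89 538 ((0.6938625574111938, -0.148116797208786), (0.10428868979215622, 0.03474212810397148), 84.81500244140625) 0.018318757950190334
{'time_s': 10.75, 'tool_pos': [0.702, -0.094, 0.178], 'eef_rot': [0.733, 0.68, -0.001, -0.001], 'contact_force': [-0.834, 0.907, -0.908], 'grip_width': 0.702, 'grasp_force': 0.0, 'joint_pos': [-0.231, 0.519, 1.296, 0.0, 1.33, -0.155]}
shift [-13.2   -5.46  -0.88] turn 3.45 tooly -4.3 down [-0.003  0.001 -1.   ]
shift [-9.11 -6.27 -0.87] turn 3.45 tooly -4.3 down [-0.003  0.001 -1.   ]
shift [-11.73  -8.03  -0.87] turn 3.45 tooly -4.3 down [-0.003  0.001 -1.   ]
shift [-14.2   -9.95  -0.87] turn 3.45 tooly -4.3 down [-0.003  0.001 -1.   ]
shift [ -9.8  -10.78  -0.86] turn 3.45 tooly -4.3 down [-0.003  0.001 -1.   ]
```

```bash
python3 - <<'E'
from h import *
rows([.529,-.309,.2],5.9)
E
```

```text
shift [-9.11 -6.27 -0.87] turn -1.7 tooly -4.3 down [-0.003  0.001 -1.   ]
```

```bash
python3 -m jog '-2 -1.4 -0.87 0 0 -0.5 60;-4 -2.8 -0.87 0 0 -1 60;-6 -4.2 -0.87 0 0 -1.7 60;-8 -5.6 -0.87 0 0 -1.7 60;-9.11 -6.27 -0.87 0 0 -1.7 60;-9.11 -6.27 -0.87 0 0 -1.7 60;-9.11 -6.27 -0.87 0 0 -1.7 60;-9.11 -6.27 -0.87 0 0 -1.7 60'; python3 - <<'E'
from h import *
w=eyes.capture("wrist");save(w,"w1.png",1);print(lips(w))
a=eyes.capture("side");print(lips(a))
rows([.529,-.309,.076],5.9);rows([.5393,.0479,.2],5.9)
E
```

```text
time_s: 11.75
tool_pos: [0.5304, -0.3081, 0.2004]
eef_rot: [0.669, 0.743, 0.0, -0.001]
contact_force: [0.4, 0.1, 0.1]
grip_width: 0.699
grasp_force: 0.0
[(0.4151, -0.3171, 0.0179, 1588), (0.5299, -0.3084, 0.0177, 1540), (0.4861, -0.3699, 0.0167, 414), (0.5415, -0.4119, 0.018, 1113)]
[(0.5297, -0.3071, 0.0193, 158), (0.541, -0.4118, 0.0182, 177), (0.4153, -0.3163, 0.0192, 185), (0.4795, -0.3703, 0.0195, 183), (0.4267, -0.4277, 0.0186, 227)]
shift [-0.03 -0.06  4.99] turn 0.01 tooly 6.0 down [-0.     0.001 -1.   ]
shift [14.13  1.83  0.04] turn 0.01 tooly 6.0 down [-0.     0.001 -1.   ]
```

View pics/w1.png

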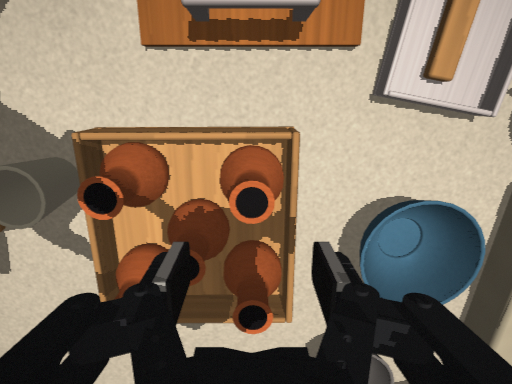

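The wrist view shows vase B's lip at (252,200), centred between the fingers, and the paddle lying in the tray. I'll grasp the vase.

```bash
python3 -m jog '0 0 2 0 0 0 60;0 0 4 0 0 0 60;0 0 4.95 0 0 0 60;0 0 4.95 0 0 0 60;0 0 4.95 0 0 0 20;0 0 4.95 0 0 0 20;0 0 4.95 0 0 0 20;0 0 4.95 0 0 0 20' 30;python3 -m jog '0 0 0 0 0 0 20;0 0 -2 0 0 0 20;0 0 -4 0 0 0 20;0 0 -5 0 0 0 20;2 0.2 -5 0 0 0 20;4 0.5 -5 0 0 0 20;6 0.8 -5 0 0 0 20;8 1.1 -5 0 0 0 20'; python3 -m jog '2 0.2 0 0 0 0 20;4 0.5 0 0 0 0 20;5.5 0.7 0 0 0 0 20;6.13 0.73 0 0 0 0 20;6.13 0.73 0 0 0 0 20;6.13 0.73 0 0 0 0 20'; python3 - <<'E'
from h import *
rows([.5393,.0479,.0835],5.9)
b=eyes.capture("side");W=world(b);m=(W[...,2]>.19)&(abs(W[...,0]-.54)<.05)&(abs(W[...,1]-.048)<.05)
print(models.regions_of(b,"vase1")[0]["confidence"]);look(b,["vase1"],5)
E
```

```text
time_s: 12.85
tool_pos: [0.5311, -0.3098, 0.0794]
eef_rot: [0.67, 0.742, 0.001, 0.002]
contact_force: [0.5, 1.0, 6.7]
grip_width: 0.376
grasp_force: 27.7
time_s: 13.85
tool_pos: [0.5364, -0.1061, 0.2026]
eef_rot: [0.67, 0.742, 0.0, 0.0]
contact_force: [0.9, 0.9, -1.0]
grip_width: 0.375
grasp_force: 29.0
time_s: 14.6
tool_pos: [0.5392, 0.0456, 0.2024]
eef_rot: [0.67, 0.742, -0.0, 0.0]
contact_force: [-0.2, -0.4, -0.5]
grip_width: 0.378
grasp_force: 29.0
shift [0.1  0.01 4.76] turn -0.01 tooly 5.8 down [ 0.    -0.001 -1.   ]
0.88
vase1 0.88 [218. 102. 246. 148.] 598 med [0.529 0.032 0.166] lo [0.508 0.016 0.134] hi [0.556 0.056 0.225]
vase1 0.78 [354. 233. 388. 282.] 998 med [ 0.528 -0.42   0.05 ] lo [ 0.511 -0.442  0.011] hi [ 0.555 -0.392  0.102]
vase1 0.72 [320. 235. 355. 283.] 794 med [ 0.467 -0.374  0.059] lo [ 0.45  -0.388  0.01 ] hi [ 0.552 -0.343  0.102]
vase1 0.67 [283. 238. 311. 286.] 826 med [ 0.407 -0.327  0.056] lo [ 0.39  -0.347  0.018] hi [ 0.436 -0.295  0.102]
vase1 0.6 [328. 263. 362. 310.] 887 med [ 0.417 -0.435  0.059] lo [ 0.403 -0.456  0.033] hi [ 0.447 -0.406  0.102]
```

```bash
python3 -m jog '0.1 0 2 0 0 0 20;0.1 0 3.6 0 0 0 20;0.1 0 4.3 0 0 0 20;0.1 0 4.55 0 0 0 20;0.1 0 4.7 0 0 0 20;0.1 0 4.74 0 0 0 20;0.1 0 4.74 0 0 0 20' ; python3 -m jog '0 0 0 0 0 0 26;0 0 0 0 0 0 32;0 0 0 0 0 0 40;0 0 0 0 0 0 48;0 0 0 0 0 0 55;0 0 -2 0 0 0 60;0 0 -4 0 0 0 60;0 0 -4.7 0 0 0 60'; python3 - <<'E'
from h import *
rows([.415,-.317,.2],5.9)
b=eyes.capture("side");print(lips(b))
E
```

```text
time_s: 15.62
tool_pos: [0.5394, 0.0492, 0.0846]
eef_rot: [0.67, 0.742, 0.001, 0.001]
contact_force: [-0.4, -0.1, -1.3]
grip_width: 0.376
grasp_force: 29.1
time_s: 16.62
tool_pos: [0.5406, 0.0493, 0.2048]
eef_rot: [0.67, 0.742, 0.002, 0.002]
contact_force: [0.4, 0.7, 0.7]
grip_width: 0.701
grasp_force: 0.0
shift [-14.06  -6.5    0.16] turn -0.0 tooly 5.9 down [ 0.006 -0.    -1.   ]
[(0.5383, 0.0494, 0.0195, 106), (0.5416, -0.4113, 0.0182, 182), (0.4167, -0.3179, 0.019, 185), (0.4815, -0.37, 0.0186, 180), (0.4278, -0.4272, 0.0186, 228)]
```

```bash
python3 -m jog '-2 -0.9 0 0 0 0 60;-4 -1.8 0 0 0 0 60;-6 -2.8 0 0 0 0 60;-8 -3.7 0 0 0 0 60;-10 -4.6 0 0 0 0 60;-12 -5.6 0 0 0 0 60;-14.06 -6.5 0.1 0 0 0 60;-14.06 -6.5 0.1 0 0 0 60'; python3 -m jog '0 0 0 0 0 0 60;0 0 0 0 0 0 60';  python3 - <<'E'
from h import *
w=eyes.capture("wrist");print(lips(w))
rows([.4155,-.3172,.076],5.9);rows([.4438,.0381,.2],5.9)
E
```

```text
time_s: 17.68
tool_pos: [0.4118, -0.3204, 0.1977]
eef_rot: [0.672, 0.741, -0.001, -0.0]
contact_force: [-0.4, 1.5, 0.2]
grip_width: 0.703
grasp_force: 0.0
time_s: 17.92
tool_pos: [0.4134, -0.3155, 0.1985]
eef_rot: [0.669, 0.743, 0.0, -0.001]
contact_force: [0.1, -0.4, 0.7]
grip_width: 0.702
grasp_force: 0.0
[(0.4151, -0.3173, 0.0177, 1559), (0.4684, -0.3728, 0.012, 90), (0.4269, -0.4283, 0.0184, 1097)]
shift [-0.08  0.07  4.91] turn 0.01 tooly 6.0 down [-0.     0.001 -1.   ]
shift [13.94  2.68 -0.04] turn 0.01 tooly 6.0 down [-0.     0.001 -1.   ]
```

```bash
python3 -m jog '-0.08 0.06 2 0 0 0 60;-0.08 0.06 4 0 0 0 60;-0.08 0.06 4.9 0 0 0 60;-0.08 0.06 4.9 0 0 0 60;-0.08 0.06 4.9 0 0 0 20;-0.08 0.06 4.9 0 0 0 20;-0.08 0.06 4.9 0 0 0 20;-0.08 0.06 4.9 0 0 0 20' 30;python3 -m jog '0 0 0 0 0 0 20;0 0 -2 0 0 0 20;0 0 -4 0 0 0 20;0 0 -5 0 0 0 20;2 0.4 -5 0 0 0 20;4 0.8 -5 0 0 0 20;6 1.2 -5 0 0 0 20;8 1.6 -5 0 0 0 20'; python3 -m jog '2 0.4 0 0 0 0 20;4 0.7 0 0 0 0 20;5.5 0.95 0 0 0 0 20;6.02 1 0 0 0 0 20;6.02 1 0 0 0 0 20;6.02 1 0 0 0 0 20;6.02 1 0 0 0 0 20'; python3 - <<'E'
from h import *
rows([.4438,.0381,.0835],5.9)
b=eyes.capture("side");print(lips(b));look(b,["vase1"],5)
E
```

```text
time_s: 18.98
tool_pos: [0.4162, -0.3195, 0.0781]
eef_rot: [0.67, 0.742, 0.0, 0.002]
contact_force: [1.6, 1.6, 6.5]
grip_width: 0.366
grasp_force: 27.5
time_s: 19.98
tool_pos: [0.434, -0.1144, 0.2017]
eef_rot: [0.67, 0.742, 0.0, 0.0]
contact_force: [1.6, -0.9, -0.8]
grip_width: 0.369
grasp_force: 28.8
time_s: 20.85
tool_pos: [0.4438, 0.0353, 0.2013]
eef_rot: [0.671, 0.742, -0.0, 0.0]
contact_force: [-0.9, 1.0, -1.1]
grip_width: 0.367
grasp_force: 29.0
shift [0.11 0.01 4.71] turn -0.02 tooly 5.8 down [-0. -0. -1.]
[(0.5378, 0.0496, 0.0192, 107), (0.5405, -0.412, 0.0183, 181), (0.4807, -0.3694, 0.0184, 183), (0.4281, -0.4278, 0.0188, 228)]
vase1 0.98 [358. 233. 388. 282.] 971 med [ 0.528 -0.42   0.05 ] lo [ 0.511 -0.442  0.014] hi [ 0.554 -0.394  0.102]
vase1 0.97 [325. 236. 356. 284.] 765 med [ 0.467 -0.374  0.059] lo [ 0.45  -0.388  0.013] hi [ 0.495 -0.349  0.102]
vase1 0.89 [328. 261. 361. 310.] 925 med [ 0.417 -0.435  0.058] lo [ 0.403 -0.457  0.022] hi [ 0.461 -0.394  0.102]
vase1 0.73 [190. 119. 215. 161.] 664 med [0.435 0.022 0.166] lo [0.413 0.006 0.133] hi [0.465 0.048 0.225]
vase1 0.7 [220. 143. 246. 185.] 576 med [0.528 0.037 0.054] lo [0.508 0.02  0.018] hi [0.553 0.061 0.108]
```

Same tool-to-foot offset as before, so I'll place at the same height and continue to the centre vase.

```bash
python3 -m jog '0.1 0 2 0 0 0 20;0.1 0 3.6 0 0 0 20;0.1 0 4.3 0 0 0 20;0.1 0 4.55 0 0 0 20;0.1 0 4.7 0 0 0 20;0.1 0 4.74 0 0 0 20;0.1 0 4.74 0 0 0 20' ; python3 -m jog '0 0 0 0 0 0 26;0 0 0 0 0 0 32;0 0 0 0 0 0 40;0 0 0 0 0 0 48;0 0 0 0 0 0 55;0 0 -2 0 0 0 60;0 0 -4 0 0 0 60;0 0 -4.7 0 0 0 60'; python3 -m jog '-2 -0.1 0 0 0 0 60;-4 -0.1 0 0 0 0 60;-6 -0.1 0 0 0 0 60;-8 -0.2 0 0 0 0 60;-10 -0.2 0 0 0 0 60;-12 -0.2 0 0 0 0 60;-14 -0.2 0 0 0 0 60;-16 -0.2 0 0 0 0 60'; python3 - <<'E'
from h import *
rows([.480,-.3705,.2],5.9)
b=eyes.capture("side");print(lips(b))
E
```

```text
time_s: 21.82
tool_pos: [0.444, 0.0389, 0.0835]
eef_rot: [0.67, 0.742, 0.0, 0.001]
contact_force: [0.5, -0.3, -1.2]
grip_width: 0.365
grasp_force: 29.2
time_s: 22.82
tool_pos: [0.4451, 0.0389, 0.2035]
eef_rot: [0.67, 0.742, 0.002, 0.002]
contact_force: [-0.0, -0.3, 0.1]
grip_width: 0.7
grasp_force: 0.0
time_s: 23.82
tool_pos: [0.4794, -0.3611, 0.2002]
eef_rot: [0.67, 0.742, 0.0, -0.0]
contact_force: [0.4, 0.1, 0.6]
grip_width: 0.699
grasp_force: 0.0
shift [-0.38 -0.01  0.01] turn -0.01 tooly 5.9 down [ 0.  0. -1.]
[(0.5375, 0.0515, 0.0195, 109), (0.4428, 0.0419, 0.0194, 121), (0.5413, -0.4112, 0.0186, 184), (0.481, -0.3691, 0.0182, 183), (0.4273, -0.4275, 0.019, 225)]
```

```bash
python3 -m jog '-0.38 0 1.5 0 0 0 60;-0.38 0 4 0 0 0 60;-0.38 0 4.9 0 0 0 60;-0.38 0 4.95 0 0 0 60;-0.38 0 4.95 0 0 0 20;-0.38 0 4.95 0 0 0 20;-0.38 0 4.95 0 0 0 20;-0.38 0 4.95 0 0 0 20' 30;python3 -m jog '0 0 0 0 0 0 20;0 0 -2 0 0 0 20;0 0 -4 0 0 0 20;0 0 -5 0 0 0 20;2 0.4 -5 0 0 0 20;4 0.8 -5 0 0 0 20;6 1.2 -5 0 0 0 20;8 1.6 -5 0 0 0 20'; python3 -m jog '2 0.2 0 0 0 0 20;4 0.4 0 0 0 0 20;5.5 0.55 0 0 0 0 20;5.92 0.56 0 0 0 0 20;5.92 0.56 0 0 0 0 20;5.92 0.56 0 0 0 0 20;5.92 0.56 0 0 0 0 20'; python3 - <<'E'
from h import *
rows([.4979,-.0187,.0840],5.9)
b=eyes.capture("side");print(lips(b));look(b,["vase1"],5)
E
```

```text
time_s: 24.88
tool_pos: [0.4816, -0.3697, 0.0784]
eef_rot: [0.67, 0.742, 0.0, 0.002]
contact_force: [0.6, 0.5, 6.9]
grip_width: 0.371
grasp_force: 27.7
time_s: 25.88
tool_pos: [0.4992, -0.1642, 0.2015]
eef_rot: [0.67, 0.742, -0.0, -0.0]
contact_force: [0.7, -0.6, -1.1]
grip_width: 0.367
grasp_force: 29.0
time_s: 26.75
tool_pos: [0.4986, -0.0184, 0.2016]
eef_rot: [0.671, 0.742, -0.0, 0.0]
contact_force: [0.2, -0.4, -0.1]
grip_width: 0.368
grasp_force: 29.0
shift [-0.01 -0.03  4.7 ] turn -0.02 tooly 5.8 down [-0. -0. -1.]
[(0.4434, 0.0404, 0.019, 121), (0.5411, -0.4127, 0.0186, 181), (0.4292, -0.4285, 0.0197, 226)]
vase1 0.96 [327. 264. 362. 308.] 936 med [ 0.417 -0.436  0.057] lo [ 0.401 -0.457  0.008] hi [ 0.486 -0.403  0.102]
vase1 0.86 [192. 161. 216. 199.] 701 med [0.434 0.028 0.053] lo [0.413 0.01  0.005] hi [0.48  0.107 0.107]
vase1 0.77 [220. 121. 252. 165.] 664 med [ 0.489 -0.033  0.167] lo [ 0.468 -0.05   0.134] hi [ 0.515 -0.005  0.225]
vase1 0.73 [357. 232. 390. 281.] 1026 med [ 0.528 -0.419  0.05 ] lo [ 0.511 -0.442  0.01 ] hi [ 0.556 -0.388  0.102]
vase1 0.65 [217. 158. 243. 186.] 444 med [0.524 0.034 0.045] lo [0.508 0.019 0.015] hi [0.557 0.062 0.073]
```

```bash
python3 -m jog '0 0 2 0 0 0 20;0 0 3.6 0 0 0 20;0 0 4.3 0 0 0 20;0 0 4.55 0 0 0 20;0 0 4.7 0 0 0 20;0 0 4.74 0 0 0 20;0 0 4.74 0 0 0 20' ; python3 -m jog '0 0 0 0 0 0 26;0 0 0 0 0 0 32;0 0 0 0 0 0 40;0 0 0 0 0 0 48;0 0 0 0 0 0 55;0 0 -2 0 0 0 60;0 0 -4 0 0 0 60;0 0 -4.7 0 0 0 60'; python3 -m jog '-2 0 0 0 0 0 60;-4 0 0 0 0 0 60;-6 0 0 0 0 0 60;-8 0.1 0 0 0 0 60;-10 0.1 0 0 0 0 60;-12 0.1 0 0 0 0 60;-14 0.1 0 0 0 0 60;-15.83 0.1 0 0 0 0 60'; python3 - <<'E'
from h import *
b=eyes.capture("side");print(lips(b))
b=eyes.capture("wrist");print(lips(b))
rows([.541,-.4122,.2],5.9)
E
```

```text
time_s: 27.72
tool_pos: [0.499, -0.0173, 0.0838]
eef_rot: [0.67, 0.742, 0.0, 0.001]
contact_force: [0.1, 0.4, -0.3]
grip_width: 0.369
grasp_force: 29.2
time_s: 28.72
tool_pos: [0.5001, -0.0175, 0.2039]
eef_rot: [0.67, 0.742, 0.002, 0.002]
contact_force: [-0.0, 0.2, -0.8]
grip_width: 0.704
grasp_force: 0.0
time_s: 29.72
tool_pos: [0.5414, -0.4124, 0.2003]
eef_rot: [0.67, 0.742, 0.0, -0.0]
contact_force: [-0.1, 0.5, -0.6]
grip_width: 0.7
grasp_force: 0.0
[(0.5394, 0.0512, 0.0193, 107), (0.4427, 0.0401, 0.0186, 122), (0.4987, -0.0166, 0.0199, 124), (0.5406, -0.4114, 0.0186, 184), (0.427, -0.4279, 0.0186, 227)]
[(0.5411, -0.4124, 0.0178, 1595), (0.4274, -0.4281, 0.0179, 1602)]
shift [ 0.15 -0.   -0.02] turn -0.04 tooly 5.7 down [ 0.    -0.003 -1.   ]
```

```bash
python3 -m jog '0 0 1.5 0 0 0 60;0 0 4 0 0 0 60;0 0 4.9 0 0 0 60;0 0 4.95 0 0 0 60;0 0 4.95 0 0 0 20;0 0 4.95 0 0 0 20;0 0 4.95 0 0 0 20;0 0 4.95 0 0 0 20' 30;python3 -m jog '0 0 0 0 0 0 20;0 0 -2 0 0 0 20;0 0 -4 0 0 0 20;0 0 -5 0 0 0 20;2 0.3 -5 0 0 0 20;4 0.6 -5 0 0 0 20;6 0.9 -5 0 0 0 20;8 1.2 -5 0 0 0 20'; python3 -m jog '2 0.2 0 0 0 0 20;4 0.4 0 0 0 0 20;5.1 0.6 0 0 0 0 20;5.36 0.61 0 0 0 0 20;5.36 0.61 0 0 0 0 20;5.36 0.61 0 0 0 0 20;5.36 0.61 0 0 0 0 20'; python3 - <<'E'
from h import *
rows([.552,-.0754,.0840],5.9)
b=eyes.capture("side");print(lips(b));look(b,["vase1"],5)
E
```

```text
time_s: 30.82
tool_pos: [0.5425, -0.4112, 0.079]
eef_rot: [0.67, 0.742, 0.0, 0.002]
contact_force: [0.3, 0.8, 5.7]
grip_width: 0.375
grasp_force: 27.7
time_s: 31.82
tool_pos: [0.5506, -0.207, 0.202]
eef_rot: [0.67, 0.742, 0.0, 0.0]
contact_force: [0.9, 0.7, -1.6]
grip_width: 0.37
grasp_force: 29.0
time_s: 32.7
tool_pos: [0.5523, -0.0749, 0.2017]
eef_rot: [0.67, 0.742, -0.0, 0.0]
contact_force: [0.2, 0.2, -1.2]
grip_width: 0.374
grasp_force: 29.0
shift [-0.02 -0.02  4.71] turn -0.02 tooly 5.8 down [-0. -0. -1.]
[(0.5368, 0.0517, 0.0197, 109), (0.4428, 0.0397, 0.0193, 122), (0.4975, -0.0185, 0.021, 124), (0.4271, -0.4279, 0.0186, 225)]
vase1 0.93 [330. 264. 362. 307.] 911 med [ 0.417 -0.436  0.058] lo [ 0.402 -0.457  0.031] hi [ 0.448 -0.404  0.102]
vase1 0.91 [222. 164. 252. 204.] 668 med [ 0.488 -0.03   0.053] lo [ 0.469 -0.049  0.015] hi [ 0.514 -0.006  0.107]
vase1 0.75 [254. 124. 279. 166.] 678 med [ 0.541 -0.09   0.167] lo [ 0.521 -0.108  0.134] hi [ 0.569 -0.064  0.224]
vase1 0.75 [194. 161. 215. 203.] 630 med [0.433 0.027 0.054] lo [0.413 0.01  0.02 ] hi [0.461 0.051 0.107]
vase1 0.72 [218. 142. 241. 185.] 370 med [0.524 0.046 0.069] lo [0.508 0.033 0.013] hi [0.642 0.175 0.107]
```

```bash
python3 -m jog '0 0 2 0 0 0 20;0 0 3.6 0 0 0 20;0 0 4.3 0 0 0 20;0 0 4.55 0 0 0 20;0 0 4.7 0 0 0 20;0 0 4.74 0 0 0 20;0 0 4.74 0 0 0 20' ; python3 -m jog '0 0 0 0 0 0 26;0 0 0 0 0 0 32;0 0 0 0 0 0 40;0 0 0 0 0 0 48;0 0 0 0 0 0 55;0 0 -2 0 0 0 60;0 0 -4 0 0 0 60;0 0 -4.7 0 0 0 60'; python3 -m jog '-1.8 -0.9 0 0 0 0 60;-3.6 -1.8 0 0 0 0 60;-5.4 -2.7 0 0 0 0 60;-7.2 -3.5 0 0 0 0 60;-9 -4.4 0 0 0 0 60;-11 -5.3 0 0 0 0 60;-13 -6.2 0 0 0 0 60;-13.54 -6.44 0 0 0 0 60'; python3 - <<'E'
from h import *
b=eyes.capture("side");print(lips(b))
b=eyes.capture("wrist");print(lips(b))
rows([.427,-.4283,.076],5.9)
E
```

```text
time_s: 33.67
tool_pos: [0.553, -0.0741, 0.0845]
eef_rot: [0.67, 0.742, 0.0, 0.001]
contact_force: [-1.2, -1.1, 2.5]
grip_width: 0.374
grasp_force: 28.7
time_s: 34.67
tool_pos: [0.5539, -0.074, 0.2041]
eef_rot: [0.67, 0.742, 0.001, 0.002]
contact_force: [0.9, -0.2, -0.8]
grip_width: 0.701
grasp_force: 0.0
time_s: 35.67
tool_pos: [0.4256, -0.4299, 0.2003]
eef_rot: [0.671, 0.741, -0.0, 0.0]
contact_force: [0.2, -0.2, 1.1]
grip_width: 0.702
grasp_force: 0.0
[(0.5391, 0.0503, 0.0191, 106), (0.4428, 0.0397, 0.0192, 120), (0.5004, -0.0174, 0.0197, 123), (0.5509, -0.0755, 0.0208, 127), (0.4276, -0.4275, 0.0184, 221)]
[(0.4276, -0.4283, 0.0176, 1550)]
shift [-0.02  0.03  4.97] turn -0.03 tooly 5.7 down [-0.     0.001 -1.   ]
```

```bash
python3 -m jog '0 0.05 1.5 0 0 0 60;0 0.05 4 0 0 0 60;0 0.05 4.9 0 0 0 60;0 0.05 4.95 0 0 0 60;0 0.05 4.95 0 0 0 20;0 0.05 4.95 0 0 0 20;0 0.05 4.95 0 0 0 20;0 0.05 4.95 0 0 0 20' 30;python3 -m jog '0 0 0 0 0 0 20;0 0 -2 0 0 0 20;0 0 -4 0 0 0 20;0 0 -5 0 0 0 20;2 0.3 -5 0 0 0 20;4 0.6 -5 0 0 0 20;6 0.9 -5 0 0 0 20;8 1.2 -5 0 0 0 20'; python3 -m jog '2 0.5 0 0 0 0 20;4 1 0 0 0 0 20;5.2 1.36 0 0 0 0 20;5.53 1.38 0 0 0 0 20;5.53 1.38 0 0 0 0 20;5.53 1.38 0 0 0 0 20;5.53 1.38 0 0 0 0 20'; python3 - <<'E'
from h import *
rows([.4566,-.0852,.0840],5.9)
b=eyes.capture("side");print(lips(b));look(b,["vase1"],5)
E
```

```text
time_s: 36.78
tool_pos: [0.4288, -0.4272, 0.0789]
eef_rot: [0.67, 0.742, 0.0, 0.001]
contact_force: [-0.9, 1.4, 7.0]
grip_width: 0.368
grasp_force: 27.6
time_s: 37.78
tool_pos: [0.4372, -0.2233, 0.2024]
eef_rot: [0.67, 0.742, 0.0, 0.0]
contact_force: [1.5, 0.5, -0.8]
grip_width: 0.375
grasp_force: 29.0
time_s: 38.65
tool_pos: [0.4576, -0.0848, 0.2021]
eef_rot: [0.671, 0.742, -0.0, 0.0]
contact_force: [-0.5, -0.6, -0.7]
grip_width: 0.374
grasp_force: 29.1
shift [-0.01 -0.04  4.72] turn -0.02 tooly 5.8 down [-0. -0. -1.]
[(0.5326, 0.0551, 0.016, 31), (0.443, 0.0413, 0.0186, 121), (0.5655, -0.0994, 0.019, 126)]
vase1 0.86 [192. 160. 217. 203.] 653 med [0.434 0.027 0.054] lo [0.413 0.009 0.019] hi [0.46  0.052 0.107]
vase1 0.84 [227. 136. 253. 181.] 720 med [ 0.447 -0.101  0.168] lo [ 0.426 -0.117  0.135] hi [ 0.47  -0.076  0.225]
vase1 0.83 [263. 166. 291. 206.] 557 med [ 0.554 -0.108  0.062] lo [ 0.534 -0.125  0.018] hi [ 0.583 -0.079  0.108]
vase1 0.67 [224. 180. 249. 203.] 410 med [ 0.483 -0.036  0.044] lo [ 0.468 -0.049  0.017] hi [ 0.513 -0.009  0.066]
vase1 0.6 [220. 146. 232. 184.] 170 med [0.516 0.049 0.052] lo [0.507 0.033 0.022] hi [0.53  0.063 0.106]
```

Vase A was knocked aside by about 28 mm. In the board frame it is now at about (59,-57) mm, standing and within limits, clear of the handle. I'll place the last vase.

```bash
python3 -m jog '0 0 2 0 0 0 20;0 0 3.6 0 0 0 20;0 0 4.3 0 0 0 20;0 0 4.55 0 0 0 20;0 0 4.7 0 0 0 20;0 0 4.74 0 0 0 20;0 0 4.74 0 0 0 20' ; python3 -m jog '0 0 0 0 0 0 26;0 0 0 0 0 0 32;0 0 0 0 0 0 40;0 0 0 0 0 0 48;0 0 0 0 0 0 55;0 0 -2 0 0 0 60;0 0 -4 0 0 0 60;0 0 -4.7 0 0 0 60'; python3 -m jog '-2 0 -1 0 0 0 60;-4 0 -1 0 0 0 60;-6 0 -1 0 0 0 50;-6 0 -1 0 0 0 50;-6 0 -1 0 0 0 45;-6 0 -1 0 0 0 40'; python3 - <<'E'
from h import *
a=eyes.capture("top");save(a,"top1.png");print(lips(a));b=eyes.capture("side");print(lips(b));save(b,"side1.png")
for p in(a,b):
    W=world(p)
    for n,lo,hi in(("board",.006,.017),("board_handle",.062,.078)):
        d=models.regions_of(p,n)
        if d:
            Q=W[d[0]["pixels"]];Q=Q[(Q[:,2]>lo)&(Q[:,2]<hi)];print(n,d[0]["confidence"],len(Q),rect(Q))
rows([.512,-.1635,.14],95.9)
E
```

```text
time_s: 39.62
tool_pos: [0.4581, -0.0839, 0.0843]
eef_rot: [0.67, 0.742, 0.0, 0.001]
contact_force: [-0.3, 0.2, -0.9]
grip_width: 0.373
grasp_force: 29.2
time_s: 40.62
tool_pos: [0.4591, -0.0842, 0.2042]
eef_rot: [0.67, 0.742, 0.001, 0.003]
contact_force: [1.0, -0.3, 0.7]
grip_width: 0.7
grasp_force: 0.0
time_s: 41.38
tool_pos: [0.4726, -0.2317, 0.226]
eef_rot: [0.67, 0.743, 0.0, -0.0]
contact_force: [0.3, 0.3, 0.1]
grip_width: 0.468
grasp_force: 0.0
[(0.5635, -0.1018, 0.0178, 224), (0.5365, 0.049, 0.0176, 225), (0.4968, -0.0191, 0.0176, 231), (0.4569, -0.0845, 0.0168, 115), (0.441, 0.0392, 0.0176, 237)]
[(0.54, 0.0497, 0.0209, 109), (0.4433, 0.0403, 0.019, 124), (0.4989, -0.0178, 0.0193, 122), (0.5649, -0.0997, 0.0186, 85), (0.4562, -0.0859, 0.0192, 141)]
board 0.71 6092 ((0.5006357431411743, -0.048977434635162354), (0.2011895775794983, 0.2800493538379669), 6.033815383911133)
board_handle 0.92 144 ((0.5115548968315125, -0.16354796290397644), (0.09895921498537064, 0.01573219895362854), 5.991701602935791)
board 0.94 3158 ((0.5024876594543457, -0.04860888421535492), (0.20462562143802643, 0.28170686960220337), 5.502382278442383)
board_handle 0.94 257 ((0.5134888887405396, -0.16204603016376495), (0.10022138804197311, 0.018688499927520752), 6.233312129974365)
shift [2.58 1.84 3.45] turn -15.0 tooly 5.9 down [ 0. -0. -1.]
```

View pics/side1.png

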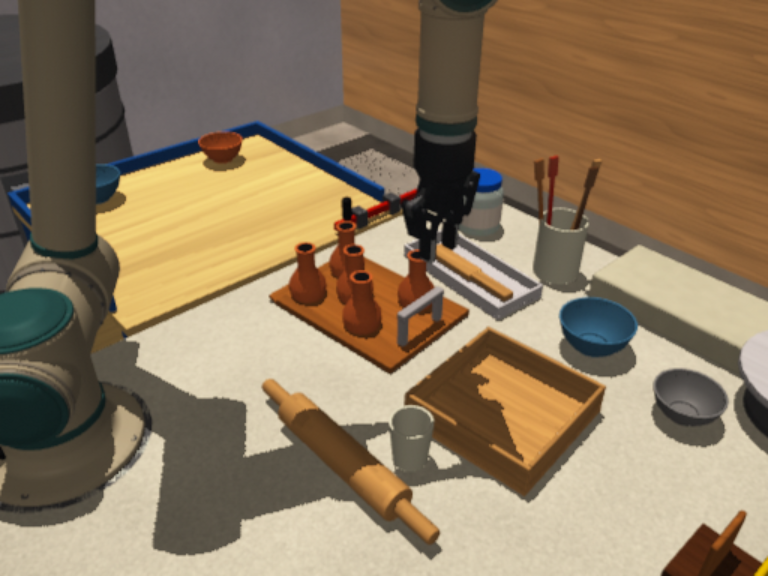

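All five vases are standing on the board, with necks at about (305,265), (345,245), (352,268), (362,300) and (417,275). The paddle is in the tray and the bar is open. Next I'll go to the handle.

```bash
python3 -m jog '0.5 0.4 0.4 0 0 -1.7 40;1 0.8 0.4 0 0 -3.4 40;1.5 1.2 0.4 0 0 -5.1 40;2 1.5 0.4 0 0 -6.8 40;2.58 1.84 0.4 0 0 -8.5 40;2.58 1.84 0.4 0 0 -10.2 40;2.58 1.84 0.4 0 0 -11.9 40;2.58 1.84 0.4 0 0 -13.6 40'; python3 -m jog '0 0 0 0 0 -1.4 40;0 0 0 0 0 -1.4 40;0 0 0 0 0 -1.4 40'; python3 - <<'E'
from h import *
st()
w=eyes.capture("wrist");W=world(w);m=(W[...,2]>.066)&(W[...,2]<.08)&(abs(W[...,0]-.512)<.08)&(abs(W[...,1]+.163)<.04)
if m.sum()>50: print(m.sum(),rect(W[m]),np.median(W[m][:,2]))
rows([.5122,-.163,.14],96);rows([.5122,-.163,.067],96)
E
```

```text
time_s: 42.68
tool_pos: [0.5122, -0.1638, 0.2161]
eef_rot: [0.019, 1.0, 0.0, 0.0]
contact_force: [-0.2, -0.1, -0.1]
grip_width: 0.47
grasp_force: 0.0
time_s: 43.05
tool_pos: [0.5121, -0.164, 0.2161]
eef_rot: [-0.05, 0.999, 0.0, 0.0]
contact_force: [0.2, 0.8, 0.8]
grip_width: 0.47
grasp_force: 0.0
{'time_s': 43.05, 'tool_pos': [0.512, -0.164, 0.216], 'eef_rot': [-0.05, 0.999, 0.0, 0.0], 'contact_force': [0.243, 0.774, 0.781], 'grip_width': 0.47, 'grasp_force': 0.0, 'joint_pos': [-0.439, 0.242, 1.64, 0.0, 1.259, -2.111]}
1884 ((0.5138369798660278, -0.1626705378293991), (0.09892208129167557, 0.015773622319102287), 6.2099714279174805) 0.06990773659886393
shift [-0.01  0.04  3.05] turn -0.03 tooly 95.8 down [ 0.  0. -1.]
shift [-0.01  0.04  5.97] turn -0.03 tooly 95.8 down [ 0.  0. -1.]
```

```bash
python3 -m jog '0 0.04 2 0 0 0 40;0 0.04 4 0 0 0 40;0 0.04 5.5 0 0 0 40;0 0.04 5.95 0 0 0 40;0 0.04 5.95 0 0 0 40;0 0.04 5.95 0 0 0 25;0 0.04 5.95 0 0 0 18;0 0.04 5.95 0 0 0 10' 60; python3 -m jog '0 0 0 0 0 0 8;0 0 0 0 0 0 8;0 0 0 0 0 0 8'; python3 - <<'E'
from h import *
st()
rows([.4815,.247,.067],89.2)
b=eyes.capture("side");print(lips(b))
E
```

```text
time_s: 44.1
tool_pos: [0.5129, -0.1631, 0.069]
eef_rot: [-0.051, 0.999, -0.0, 0.001]
contact_force: [-0.6, 1.1, 5.7]
grip_width: 0.177
grasp_force: 59.4
time_s: 44.48
tool_pos: [0.5129, -0.1631, 0.069]
eef_rot: [-0.051, 0.999, -0.0, 0.001]
contact_force: [-1.2, 1.5, 5.7]
grip_width: 0.173
grasp_force: 59.4
{'time_s': 44.475, 'tool_pos': [0.513, -0.163, 0.069], 'eef_rot': [-0.051, 0.999, -0.0, 0.001], 'contact_force': [-1.156, 1.539, 5.683], 'grip_width': 0.173, 'grasp_force': 59.412, 'joint_pos': [-0.438, 0.386, 1.844, 0.001, 0.909, -2.111]}
shift [-0.42 16.45  0.07] turn 1.11 tooly 95.9 down [ 0.003 -0.    -1.   ]
[(0.5374, 0.0501, 0.0195, 107), (0.4426, 0.0408, 0.0193, 122), (0.4986, -0.0191, 0.0194, 121), (0.4571, -0.0867, 0.0183, 142), (0.5051, -0.1378, 0.0186, 83), (0.513, -0.1883, 0.0196, 89)]
```

```bash
python3 -m jog '0 0.1 0 0 0 0 8;0 0.3 0 0 0 0.05 8;0 0.6 0 0 0 0.1 8;0 0.95 0 0 0 0.2 8;-0.1 1.3 0 0 0 0.3 8;-0.1 1.65 0 0 0 0.4 8;-0.1 1.9 0 0 0 0.5 8;-0.1 2 0 0 0 0.55 8'; python3 - <<'E'
from h import *
rows([.4815,.247,.067],89.2)
b=eyes.capture("side");print(lips(b));W=world(b)
d=models.regions_of(b,"board")[0];Q=W[d["pixels"]];Q=Q[(Q[:,2]>.006)&(Q[:,2]<.02)];print(rect(Q),np.median(Q[:,2]))
E
```

```text
time_s: 45.52
tool_pos: [0.5111, -0.1158, 0.069]
eef_rot: [-0.024, 1.0, -0.003, 0.002]
contact_force: [-1.1, -8.7, 4.3]
grip_width: 0.169
grasp_force: 59.3
shift [ 4.900e-01  1.455e+01 -1.000e-02] turn 0.59 tooly 92.7 down [ 0.004 -0.006 -1.   ]
[(0.5474, 0.0955, 0.0184, 79), (0.4523, 0.089, 0.0182, 101), (0.5039, 0.0298, 0.0198, 117), (0.4597, -0.0367, 0.019, 133), (0.5083, -0.1145, 0.0448, 146)]
((0.5061190128326416, -0.001127481460571289), (0.20455385744571686, 0.2836098372936249), 3.097080707550049) 0.013701503575686114
```

```bash
python3 -m jog '0 0.2 0 0 0 0.05 8;0 0.5 0 0 0 0.1 8;0 0.9 0 0 0 0.2 8;0.1 1.3 0 0 0 0.3 8;0.1 1.7 0 0 0 0.4 8;0.1 2.1 0 0 0 0.5 8;0.1 2.5 0 0 0 0.57 8;0.1 2.8 0 0 0 0.57 8'; python3 - <<'E'
from h import *
rows([.4815,.247,.067],89.2)
b=eyes.capture("side");print(lips(b));W=world(b)
d=models.regions_of(b,"board")[0];Q=W[d["pixels"]];Q=Q[(Q[:,2]>.002)&(Q[:,2]<.025)];print(rect(Q),np.median(Q[:,2]))
E
```

```text
time_s: 46.62
tool_pos: [0.5057, -0.0457, 0.069]
eef_rot: [0.006, 1.0, -0.003, 0.002]
contact_force: [0.7, -9.4, 4.5]
grip_width: 0.173
grasp_force: 59.3
shift [1.12e+00 1.17e+01 1.00e-02] turn 0.01 tooly 89.3 down [ 0.005 -0.005 -1.   ]
[(0.508, 0.0971, 0.0175, 68), (0.4614, 0.0371, 0.0199, 121), (0.4971, -0.046, 0.0438, 129)]
((0.5081844329833984, 0.06930374354124069), (0.2854839861392975, 0.20430563390254974), 89.30355072021484) 0.013582674530732253
```

```bash
sed -i 's/(W\[...,1\]<.1)/(W[...,1]<.56)/; s/>.094)&(W\[...,2\]<.110)/>.086)\&(W[...,2]<.110)/' h.py; python3 -m jog '0 0.2 0 0 0 0 8;0.1 0.5 0 0 0 0 8;0.1 0.9 0 0 0 0 8;0.2 1.3 0 0 0 0 8;0.2 1.7 0 0 0 0 8;0.3 2.1 0 0 0 0 8;0.3 2.5 0 0 0 0 8;0.4 2.9 0 0 0 0 8'; python3 -m jog '0 0.4 0 0 0 0 8;0 0.6 0 0 0 0 8;0 0.6 0 0 0 0 8'; python3 - <<'E'
from h import *
st();rows([.4815,.247,.067],89.2)
b=eyes.capture("side");save(b,"side2.png");print(lips(b));W=world(b)
d=models.regions_of(b,"board")[0];Q=W[d["pixels"]];Q=Q[(Q[:,2]>.0)&(Q[:,2]<.025)];print(rect(Q),np.linalg.lstsq(np.c_[Q[:,:2],np.ones(len(Q))],Q[:,2],rcond=None)[0])
E
```

```text
time_s: 47.72
tool_pos: [0.4976, 0.027, 0.0691]
eef_rot: [0.007, 1.0, -0.002, 0.003]
contact_force: [0.7, -9.6, 6.6]
grip_width: 0.173
grasp_force: 59.5
time_s: 48.1
tool_pos: [0.4973, 0.0422, 0.0693]
eef_rot: [0.006, 1.0, -0.002, 0.003]
contact_force: [0.6, -8.6, 6.6]
grip_width: 0.173
grasp_force: 59.7
{'time_s': 48.1, 'tool_pos': [0.497, 0.042, 0.069], 'eef_rot': [0.006, 1.0, -0.002, 0.003], 'contact_force': [0.641, -8.592, 6.644], 'grip_width': 0.173, 'grasp_force': 59.688, 'joint_pos': [-0.052, 0.337, 1.93, -0.006, 0.869, -1.607]}
shift [0.73 8.19 0.05] turn 0.02 tooly 89.3 down [ 0.005 -0.005 -1.   ]
[(0.5469, 0.2511, 0.0199, 109), (0.4521, 0.2512, 0.0184, 120), (0.5024, 0.1859, 0.0204, 123), (0.4527, 0.125, 0.0205, 142), (0.4943, 0.0429, 0.044, 143), (0.4567, -0.6842, 0.0285, 60), (0.4337, -0.7269, 0.0079, 19)]Traceback (most recent call last):
  File "<stdin>", line 4, in <module>
IndexError: list index out of range
```

View pics/side2.png

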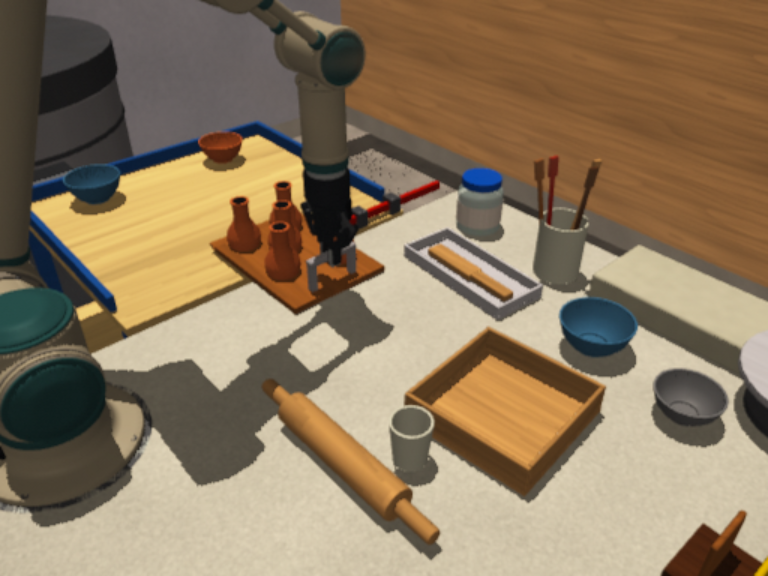

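The side view shows the board straddling the gap, level, with all five vases standing (necks at 240–285 px), and the bar still open at (395,203). I'll continue.

```bash
python3 -m jog '0 0.2 0 0 0 0 8;0.1 0.5 0 0 0 0 8;0.1 0.9 0 0 0 0 8;0.2 1.3 0 0 0 0 8;0.2 1.7 0 0 0 0 8;0.3 2.1 0 0 0 0 8;0.3 2.5 0 0 0 0 8;0.4 2.9 0 0 0 0 8'; python3 -m jog '0 0.4 0 0 0 0 8;0.1 0.8 0 0 0 0 8;0.1 1.2 0 0 0 0 8;0.2 1.6 0 0 0 0 8;0.2 2 0 0 0 0 8;0.3 2.4 0 0 0 0 8;0.3 2.8 0 0 0 0 8;0.3 3.1 0 0 0 0 8'; python3 - <<'E'
from h import *
st();rows([.4815,.247,.067],89.2)
b=eyes.capture("side");print(lips(b));W=world(b)
for d in models.regions_of(b,"board")[:1]:
    Q=W[d["pixels"]];Q=Q[(Q[:,2]>-.004)&(Q[:,2]<.02)];print(rect(Q),np.linalg.lstsq(np.c_[Q[:,:2],np.ones(len(Q))],Q[:,2],rcond=None)[0])
E
```

```text
time_s: 49.2
tool_pos: [0.4904, 0.1134, 0.0706]
eef_rot: [0.005, 1.0, -0.004, 0.005]
contact_force: [3.2, -10.6, 11.8]
grip_width: 0.173
grasp_force: 60.2
time_s: 50.2
tool_pos: [0.4787, 0.1947, 0.0666]
eef_rot: [0.007, 1.0, -0.0, -0.001]
contact_force: [-0.3, -0.5, -5.5]
grip_width: 0.178
grasp_force: 58.6
{'time_s': 50.2, 'tool_pos': [0.479, 0.195, 0.067], 'eef_rot': [0.007, 1.0, -0.0, -0.001], 'contact_force': [-0.348, -0.527, -5.538], 'grip_width': 0.178, 'grasp_force': 58.615, 'joint_pos': [0.252, 0.365, 1.89, -0.0, 0.889, -1.304]}
shift [-0.08  2.09 -0.02] turn -0.0 tooly 89.2 down [-0.002 -0.001 -1.   ]
[(0.5304, 0.4054, 0.021, 75), (0.4367, 0.4039, 0.0212, 84), (0.4831, 0.3423, 0.0214, 91), (0.4319, 0.2771, 0.0195, 103), (0.479, 0.1933, 0.0459, 114), (0.4772, -0.6832, 0.0113, 26), (0.4534, -0.684, 0.0103, 24), (0.4377, -0.7282, 0.012, 23)]
((0.4828789532184601, 0.30798017978668213), (0.28734952211380005, 0.20393143594264984), 89.18260192871094) [ 0.00764501 -0.02062418  0.01072877]
```

```bash
python3 -m jog '0 0.3 0 0 0 0 8;0 0.6 0.05 0 0 0 8;0 0.9 0.1 0 0 0 8;0 1.2 0.16 0 0 0 8;0 1.5 0.22 0 0 0 8;0 1.8 0.26 0 0 0 8;0 2.1 0.29 0 0 0 8;0 2.2 0.3 0 0 0 8'; python3 -m jog '0 0.05 0.05 0 0 0 8;0 0.05 0.05 0 0 0 8;0 0.05 0.05 0 0 0 8'; python3 - <<'E'
from h import *
st();rows([.4815,.247,.067],89.2)
b=eyes.capture("side");print(lips(b));W=world(b)
for d in models.regions_of(b,"board")[:1]:
    Q=W[d["pixels"]];Q=Q[(Q[:,2]>-.007)&(Q[:,2]<.015)];print(rect(Q),np.linalg.lstsq(np.c_[Q[:,:2],np.ones(len(Q))],Q[:,2],rcond=None)[0],np.median(Q[:,2]))
E
```

```text
time_s: 51.3
tool_pos: [0.4808, 0.2498, 0.0602]
eef_rot: [0.007, 1.0, -0.0, 0.0]
contact_force: [-0.2, -5.9, 0.8]
grip_width: 0.171
grasp_force: 60.1
time_s: 51.68
tool_pos: [0.4808, 0.2499, 0.0602]
eef_rot: [0.007, 1.0, -0.001, 0.001]
contact_force: [-1.1, -6.9, 6.6]
grip_width: 0.177
grasp_force: 60.9
{'time_s': 51.675, 'tool_pos': [0.481, 0.25, 0.06], 'eef_rot': [0.007, 1.0, -0.001, 0.001], 'contact_force': [-1.116, -6.873, 6.613], 'grip_width': 0.177, 'grasp_force': 60.946, 'joint_pos': [0.352, 0.402, 1.844, -0.002, 0.895, -1.203]}
shift [-0.03 -0.12 -0.27] turn -0.0 tooly 89.2 down [ 0.001 -0.002 -1.   ]
[(0.5337, 0.4573, 0.0206, 70), (0.4398, 0.4579, 0.0216, 78), (0.4845, 0.3949, 0.0203, 77), (0.549, 0.3032, 0.0176, 21), (0.4348, 0.3339, 0.0208, 88), (0.4784, 0.2506, 0.0508, 133), (0.4816, -0.6851, 0.0089, 22), (0.4404, -0.6837, 0.0107, 27)]
((0.48435136675834656, 0.36641159653663635), (0.2910259962081909, 0.20376528799533844), 88.9863510131836) [ 0.00747218  0.00619136 -0.00111319] 0.0048233929205626636
```

```bash
python3 -m jog '0 0 0 0 0 0 14;0 0 0 0 0 0 18;0 0 0 0 0 0 24;0 0 0 0 0 0 32;0 0 0 0 0 0 36;0 0 -1.5 0 0 0 36;0 0 -3.5 0 0 0 36;0 0 -5.5 0 0 0 36'; python3 -m jog '-1.7 -3 -1 0 0 0 36;-3.4 -6 -1 0 0 0 20;-3.4 -8 -1 0 0 0 0;-3.4 -8 -1 0 0 0 0'; python3 - <<'E'
from h import *
st()
a=eyes.capture("top");save(a,"top2.png");b=eyes.capture("side");print(lips(a),lips(b))
for p in(a,b):
    W=world(p)
    for n,lo,hi in(("board",-.002,.010),("board_handle",.055,.07)):
        d=models.regions_of(p,n)
        if d:
            Q=W[d[0]["pixels"]];Q=Q[(Q[:,2]>lo)&(Q[:,2]<hi)];print(n,d[0]["confidence"],len(Q),rect(Q) if len(Q)>5 else 0)
    for d in models.regions_of(p,"bar_knob")[:1]:
        Q=W[d["pixels"]];K=Q[Q[:,2]>.04];print("knob",K.mean(0).round(4),len(K))
E
```

```text
time_s: 52.78
tool_pos: [0.4804, 0.251, 0.1972]
eef_rot: [0.007, 1.0, 0.0, -0.0]
contact_force: [0.5, -0.2, -0.4]
grip_width: 0.422
grasp_force: 0.0
time_s: 53.28
tool_pos: [0.5634, 0.047, 0.2211]
eef_rot: [0.008, 1.0, -0.0, 0.0]
contact_force: [0.4, 1.0, 0.1]
grip_width: 0.003
grasp_force: 0.0
{'time_s': 53.275, 'tool_pos': [0.563, 0.047, 0.221], 'eef_rot': [0.008, 1.0, -0.0, 0.0], 'contact_force': [0.365, 0.984, 0.059], 'grip_width': 0.003, 'grasp_force': 0.0, 'joint_pos': [-0.04, 0.279, 1.575, -0.0, 1.287, -1.594]}
[(0.5395, 0.3036, 0.0179, 202)] [(0.53, 0.4586, 0.0196, 71), (0.4345, 0.4606, 0.02, 79), (0.4835, 0.3945, 0.0191, 79), (0.5395, 0.3042, 0.0209, 80), (0.4331, 0.3335, 0.0197, 88), (0.4756, -0.6846, 0.0143, 33), (0.4398, -0.6832, 0.0163, 38), (0.4373, -0.7277, 0.0105, 32)]
board 0.8 975 ((0.4969058334827423, 0.33570826053619385), (0.1963777244091034, 0.24469973146915436), 6.109185218811035)
board_handle 0.58 97 ((0.5180758237838745, 0.24770915508270264), (0.015742309391498566, 0.024969108402729034), 89.86652374267578)
knob [0.6495 0.1871 0.0569] 94
board 0.89 1620 ((0.4852398931980133, 0.363725483417511), (0.2866150140762329, 0.20398367941379547), 88.98248291015625)
board_handle 0.68 175 ((0.4825499653816223, 0.2492966204881668), (0.019101247191429138, 0.09795141220092773), 88.47014617919922)
knob [0.6491 0.1858 0.0531] 43
```

View pics/top2.png

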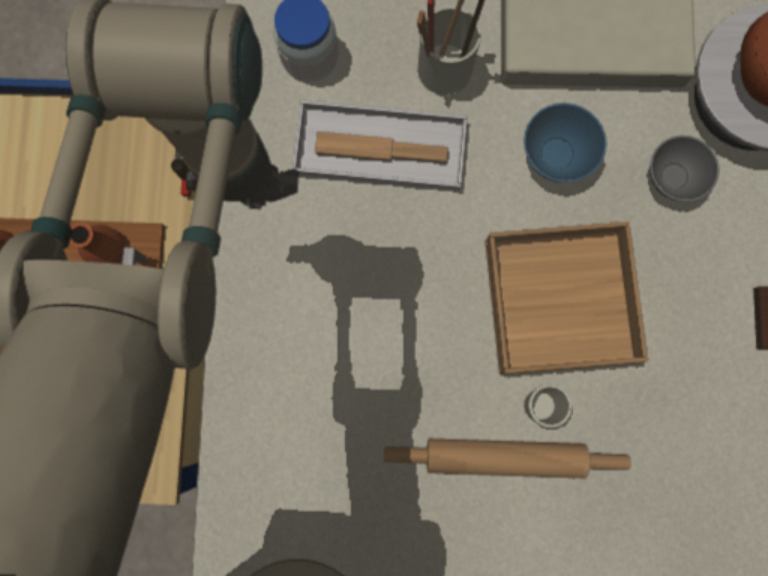

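Top view: the board is on the deck on the left, partly hidden by the arm, the paddle is in the tray at (380,147), and the bystanders are unmoved. The side view gives all five lips standing. Next I'll shut the bar.

```bash
python3 -m jog '-1 1.5 0 0 0 0 20;-2 3 0 0 0 0 45;-3.4 4.8 1 0 0 0 45;-3.47 5.7 2.5 0 0 0 45;-3.47 5.7 2.5 0 0 0 45;-3.47 5.7 2.5 0 0 0 45'; python3 - <<'E'
from h import *
st()
w=eyes.capture("wrist");save(w,"w2.png",1);W=world(w);m=(W[...,2]>.045)&(W[...,2]<.075)&(abs(W[...,0]-.65)<.05)&(abs(W[...,1]-.19)<.025)
print(m.sum(),W[m].mean(0) if m.any() else 0, rect(W[m]) if m.sum()>5 else 0)
rows([.651,.191,.048]);rows([.529,.193,.048])
E
```

```text
time_s: 54.42
tool_pos: [0.6515, 0.191, 0.1595]
eef_rot: [0.007, 1.0, -0.0, 0.0]
contact_force: [-0.5, 1.0, 0.6]
grip_width: 0.53
grasp_force: 0.0
{'time_s': 54.425, 'tool_pos': [0.651, 0.191, 0.159], 'eef_rot': [0.007, 1.0, -0.0, 0.0], 'contact_force': [-0.477, 0.987, 0.611], 'grip_width': 0.53, 'grasp_force': 0.0, 'joint_pos': [0.183, 0.485, 1.403, -0.001, 1.253, -1.374]}
592 [0.65144571 0.19058322 0.05756936] ((0.652826726436615, 0.19053171575069427), (0.019540395587682724, 0.01871180720627308), 81.88703155517578)
shift [0.05 0.01 4.49] turn None tooly 89.2 down [ 0.003 -0.    -1.   ]
shift [4.93 0.02 4.48] turn None tooly 89.2 down [ 0.003 -0.    -1.   ]
```

View pics/w2.png

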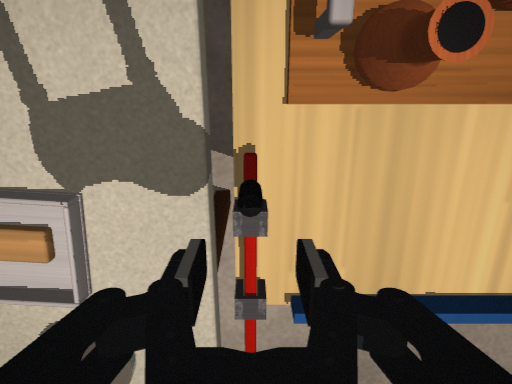

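```bash
python3 -m jog '0 0 2 0 0 0 45;0 0 4 0 0 0 45;0 0 4.4 0 0 0 45;0 0 4.4 0 0 0 30;0 0 4.4 0 0 0 10;0 0 4.4 0 0 0 10;0 0 4.4 0 0 0 10;0 0 4.4 0 0 0 10' 30; python3 -m jog '0.8 0 0 0 0 0 10;1.8 0 0 0 0 0 10;2.8 0 0 0 0 0 10;3.8 0 0 0 0 0 10;4.5 0 0 0 0 0 10;4.8 0 0 0 0 0 10;4.95 0 0 0 0 0 10;4.95 0 0 0 0 0 10'; python3 - <<'E'
from h import *
b=eyes.capture("side");W=world(b);print(lips(b))
for d in models.regions_of(b,"stop_bar")[:1]:
    Q=W[d["pixels"]];B=Q[(Q[:,2]>.008)&(Q[:,2]<.022)];print(B[:,0].min(),B[:,0].max())
E
```

```text
time_s: 55.48
tool_pos: [0.6534, 0.1903, 0.0515]
eef_rot: [0.007, 1.0, -0.0, 0.003]
contact_force: [-0.9, -4.5, 6.5]
grip_width: 0.22
grasp_force: 30.4
time_s: 56.48
tool_pos: [0.5333, 0.1919, 0.0515]
eef_rot: [0.007, 1.0, -0.0, 0.006]
contact_force: [7.1, -6.5, 3.0]
grip_width: 0.223
grasp_force: 30.4
[(0.5311, 0.458, 0.0192, 71), (0.4374, 0.4588, 0.0212, 80), (0.486, 0.3951, 0.0192, 78), (0.5415, 0.3055, 0.018, 73), (0.4359, 0.3331, 0.0203, 88), (0.529, 0.1903, 0.0544, 172), (0.4504, -0.6845, 0.0255, 57), (0.4343, -0.7297, 0.0077, 19)]
0.502204380039484 0.7669144932592071
```

```bash
python3 -m jog '0 0 0 0 0 0 25;0 0 0 0 0 0 35;0 0 0 0 0 0 42;0 0 0 0 0 0 42;0 0 -1.5 0 0 0 42;0 0 -3.5 0 0 0 42;0 0 -5.5 0 0 0 42;0 -2 -6 0 0 0 42'; python3 -m jog '0 -2 0 0 0 0 42;0 -4 0 0 0 0 42;0 -5 0 0 0 0 42;0 -5 0 0 0 0 42;0 -5 0 0 0 0 42'; python3 - <<'E'
from h import *
st();b=eyes.capture("side");save(b,"side3.png");a=eyes.capture("top");print(lips(b))
W=world(b);look(b,["board","board_handle","paddle","cup","bowl_water","rolling_pin"])
for p in(a,b):
  W=world(p)
  for d in models.regions_of(p,"stop_bar")[:1]:
    Q=W[d["pixels"]];B=Q[(Q[:,2]>.008)&(Q[:,2]<.022)];K=Q[Q[:,2]>.04];print(np.percentile(B[:,0],[1,99]),K.mean(0))
E
```

```text
time_s: 57.58
tool_pos: [0.5293, 0.1448, 0.2024]
eef_rot: [0.005, 1.0, 0.001, 0.004]
contact_force: [-0.2, -1.7, -0.4]
grip_width: 0.492
grasp_force: 0.0
time_s: 58.2
tool_pos: [0.525, 0.0184, 0.1985]
eef_rot: [0.007, 1.0, 0.001, -0.0]
contact_force: [-0.8, 0.2, 0.2]
grip_width: 0.493
grasp_force: 0.0
{'time_s': 58.2, 'tool_pos': [0.525, 0.018, 0.198], 'eef_rot': [0.007, 1.0, 0.001, -0.0], 'contact_force': [-0.787, 0.221, 0.154], 'grip_width': 0.493, 'grasp_force': 0.0, 'joint_pos': [-0.098, 0.237, 1.694, 0.001, 1.211, -1.654]}
[(0.5333, 0.4572, 0.0184, 67), (0.436, 0.4594, 0.02, 76), (0.4841, 0.395, 0.0207, 77), (0.5425, 0.3064, 0.0188, 80), (0.4346, 0.3349, 0.0196, 89), (0.4549, -0.6863, 0.0133, 30), (0.4374, -0.7277, 0.0127, 28)]
board 0.57 [102. 126. 206. 178.] 2160 med [0.451 0.279 0.005] lo [ 0.384  0.225 -0.006] hi [0.577 0.488 0.066]
board_handle 0.97 [100. 120. 205. 182.] 2045 med [0.45  0.277 0.005] lo [ 0.384  0.225 -0.005] hi [0.576 0.488 0.066]
paddle 0.77 [287. 160. 345. 199.] 587 med [ 0.693 -0.098  0.02 ] lo [ 0.682 -0.199  0.009] hi [ 0.718 -0.008  0.023]
cup 0.96 [260. 270. 292. 314.] 1061 med [ 0.322 -0.341  0.049] lo [ 0.298 -0.363  0.004] hi [ 0.351 -0.311  0.072]
bowl_water 0.66 [376. 200. 423. 238.] 1556 med [ 0.725 -0.359  0.037] lo [ 0.645 -0.419  0.007] hi [ 0.756 -0.311  0.057]
rolling_pin 0.7 [176. 254. 293. 364.] 3135 med [ 0.244 -0.316  0.042] lo [ 0.229 -0.45   0.021] hi [ 0.268 -0.136  0.05 ]
[0.50283546 0.6456942 ] [0.5302435  0.18705961 0.05714926]
[0.22835772 0.27137305] [ 0.24894209 -0.29387128  0.04642201]
```

View pics/side3.png

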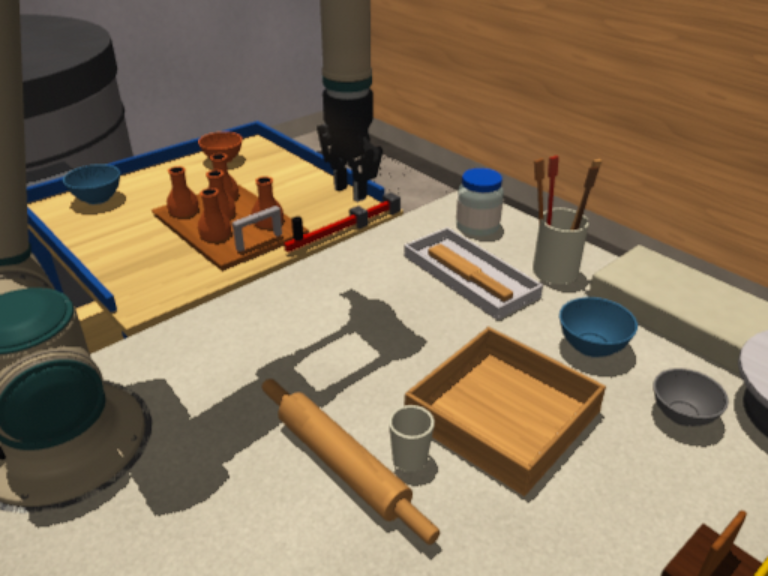

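The side view shows all five vases standing on the board on the deck. The bar is shut, with its free end at (290,245) and the knob at (297,228). The paddle is flat in the tray and the bystanders are unmoved, so I'll hand in.

```bash
python3 -c "
from workcell import bot; print(bot.job_done())"
```

```text
the job is handed in; nothing more can be done
None
```

I handed the job in at about 58 s without seeing a verdict: all five vases stand on the board on the cart deck, the stop bar is shut, the paddle lies flat in the tray and the bystanders have not moved.

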